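Weight down a glued tin panel with odd castings and set the cure timer

ROBOT

A 6-joint arm with a two-finger parallel gripper is mounted at the origin on the work surface. World frame = base frame: x ahead of the robot, y to its left, z up, the work surface at z = 0. Lengths are in m, angles in rad, forces in N, time in s.
With the tool pointing down it reaches from about 0.325 to 0.9 m from the base axis. Payload 6.1 kg.
Tool frame: the origin (TCP) lies on the centre line of the jaws, within the pads' length; the fingertips stand 22 mm ahead of it and the grasp point (between the pads) lies 3 mm ahead of it (env.tips_ahead is the distance from the TCP to the fingertips, in m); z points along the fingers, y is the line along which they close (so a half turn about z gives the same grasp; the last joint's range is limited). The gripper opens to 87 mm and grips with 3 to 60 N. Pads are 19 mm wide; open, the fingers measure 117 mm over their backs; the gripper's body (75 mm by 190 mm) begins 51 mm behind the grasp point.
Start: joints at [1.016, 0.22, 1.526, -0, 1.395, -0.126], TCP at [0.26, 0.568, 0.245] pointing down, gripper open.
Joint ranges: [-2.98, 2.98], [-0.91, 2.08], [0.09, 2.57], [-1.24, 4.39], [0.2, 2.65], [-2.68, 2.68]. Speed limits (rad/s): [2.57, 2.57, 3.01, 3.14, 3.14, 3.14].

INTERFACE

Orientations are given as a unit quaternion [x, y, z, w].
In Python, from cell import readout, eyes, workorder, env gives the robot as it stands. The module is installed in compiled form; this text tells all that it offers.
- The arm moves only by the tool send_rows, never from a script. Its argument "deltas" is a list of rows, each an object of numbers: "x", "y", "z": the shift along the tool's x, y, z in cm; "spin": the turn about the tool's z in rad; "fingers": the finger opening in cm, from 0 to 8.7. In form: [{"x": .., "y": .., "z": .., "spin": .., "fingers": ..}, ...]. A call has 1 to 5 rows; each row shifts and turns the commanded pose from where the row before left it, along the tool's axes as they then stand; what a row does not reach is not made up. A row lasts 1/10 s, in which the tool goes at most 50 mm and 8.59 degrees, less where a joint would pass 70% of its speed; a pose out of reach is approached as far as the arm can. A call is refused whole if a number of a shift passes 5 or a number of a turn 0.15, either way. A call with a gripper value outside its range is refused whole. The fingers move at their own pace and stop on an object; the grip force is fixed at half the most. Time passes only in rows, so rows that do not move let the fingers close. It gives the time, the measured TCP pose, the force, the opening and the grip force at its end, in the units of the state.
- readout.get_state(): the state, without advancing time (a new reading comes with each control period).
- eyes.camera(name): name is "scene" or "side" or "wrist"; returns the picture (400x640x3 uint8, red, green, blue); there is no depth.
- eyes.camera_params(name): a dict with "camera_matrix" (3x3 intrinsics, pixels), "view" (4x4, takes a point from world to camera coordinates). Camera axes: x right, y up, looking along -z (the intrinsics and any distortion apply to the point x, -y, -z); pixel columns grow to the right and rows downward; lengths in m; the calibration is good to about 2 mm. A picture is of the moment at which its call begins: read the wrist's pose just before it. camera_params takes no time and is no camera call; for the wrist camera it gives the pose at the moment of the call.
- workorder.sign_off(): hands the job in; it is judged then, once.
The state is a dict: "time_s": time; "joints": joint angles; "qvel": joint speeds; "joint_torque": joint torques, N m; "eef_pos": TCP position; "eef_rot": TCP orientation; "ft_force": force on the tool from outside, world axes, zero at the start; "wrist_torque": the same for the moment, N m; "finger_gap": opening from 0.0 (shut) to 1.0 (fully open); "grip_force": force on a finger pad.
Only numpy, scipy, OpenCV 4.12 (cv2) and the standard library are available. Lean on these libraries where they do the work, as an engineer would, in place of code of your own. Each camera call takes 0.05 s, during which the arm holds its last target. There are 200 camera calls.

TASK

A freshly glued tin panel on the steel plate is to be weighted down, and the long slab casting already lies on it: set the two-footed bridge casting, which lies upside down, feet down on the middle of the slab so that it sits level, and rest the nosed casting foot down on the middle of the bridge, everything level, standing by itself and the slab still on the middle of the plate. Only when the stack stands by itself, slide the timer's grip along its track until it is level with the steel pointer. Leave the car, gears, insulator, spool, brass weight, bushing and the test box's button alone.

Things in the scene. Friction and masses are not known exactly. Their poses are not given: they have to be found in the camera images.
- plate: Dark steel gluing plate, fixed to the table, 150 mm (x) by 110 mm (y) by 12 mm thick, with a bright flat tin panel 100 by 72 mm glued on its middle whose top is 15 mm above the table. Origin: centre of the plate's underside, on the table.
- slab: Dull grey cast slab, 0.38 kg, lying loose on the panel, right way up. Block 120 (x) by 54 (y, flat sides) by 30 mm high, with a step 12 mm higher on its +x end (x = 20 to 60 mm, full width, top 42 mm up). An 18 mm thick stub sticks out 15 mm from the -x end, the +x end bulges up to 10 mm. Origin: underside centre of the block, z up.
- bridge: Dull grey cast bridge, 0.32 kg, starting upside down, feet in the air. Plate 90 (x) by 60 (y) by 26 mm, flat sides; two full-width feet, each 22 mm in x, at its ends: long foot (24 mm) at -x, short foot (12 mm) at +x, a rib inside the long one. It also stands on its short sides. Origin: centre of the flat top face; z runs towards the feet: up at the start, down when it stands on them.
- slab_seat (a point): Point 80 mm above the slab's underside and 5 mm from its middle towards the step (+x): here lies the bridge's origin when it sits level. That is only with the bridge lengthways, short foot on the step and long foot on the low part of the slab; on the plate this is 95 mm above the table.
- nosed: Dull grey nosed casting, 0.32 kg, starting foot down. Foot 70 (x) by 50 (y) by 26 mm high, flat sides; on it a nose 36 mm wide, x = 20 to 65 mm, 26 to 52 mm up, overhanging at +x; behind it a low hump up to 45 mm high, 34 mm wide. Centre of mass about 13 mm from the origin towards the nose. Origin: centre of the foot's underside, z up.
- timer: Fixed grey timer box, 100 mm (x) by 200 mm (y) by 40 mm high, carrying a slider track 40 mm wide (x), 170 mm long (y) and 14 mm high along the middle of its top. Origin: centre of its underside; the track runs along its y.
- fader (a joint): Position of the slider's grip along the track, in m, 0 (the -y end of the timer) to 0.12 (the +y end). It stays where it is left; moving it takes about 2 N.
- fader_top (a point): Centre of the top face of the slider's black grip, a block 28 mm (across the track, x) by 20 mm (along the track, y) by 40 mm high, its top 94.5 mm above the table.
- pointer: Small fixed steel pointer, 8 mm wide and 10 mm high, lying on the timer box beside the track on the box's +x side, its point towards the track. Origin: at its point, on the middle of its width, on top of the box; its y runs along the track like the timer's. Grip and pointer are level when they have the same position along the track.
- car: Green tin racing car, 130 mm long (x), 64 mm wide, 54 mm high, loose; leave alone. Origin: underside centre.
- gear_a: Smaller bronze spur gear lying flat, 78 mm over the teeth, 24 mm high, loose; leave alone. Origin: underside centre.
- gear_b: Larger bronze spur gear lying flat, 86 mm over the teeth, 24 mm high, loose; leave alone. Origin: underside centre.
- insulator: White ribbed ceramic insulator standing upright, 62 mm diameter, 90 mm high, loose; leave alone. Origin: underside centre.
- spool: Wooden spool standing upright, 60 mm diameter, 60 mm high, loose; leave alone. Origin: underside centre.
- weight: Small round brass weight standing upright, 36 mm diameter, 30 mm high, loose; leave alone. Origin: underside centre.
- bushing: Bronze bushing standing upright like a ring, 48 mm diameter, 26 mm high, loose; leave alone. Origin: underside centre.
- testbox: Fixed steel test box, 150 mm (x) by 110 mm (y) by 85 mm high, with a black push button and two terminals on top (about 107 mm high in all). Origin: underside centre.
- button (a joint): Travel of the test box's push button, in m: 0 is up, 0.006 fully pressed; leave alone.
Things that resemble listed ones, but are neither listed nor needed, are in the scene too. Leave any orange look-alike of the timer alone.

How it is judged:
On the way, in this order (a step that is already met when the one before it is completed fails the run):
1. slab, bridge and nosed casting stand stacked on the plate, level, at rest and let go (horizontal distance between slab and plate below 0.025 m and angle between each of slab, nosed's own z axis and vertical below 0.07 rad and height (world z) of slab above 0.011 m and angle between bridge's own z axis and vertical above 3.0716 rad and height (world z) of each of bridge, nosed above 0.089 m and horizontal distance between bridge and slab below 0.025 m and horizontal distance between nosed and bridge below 0.022 m and linear speed of each of slab, bridge, nosed below 0.02 m/s and angular speed of each of slab, bridge, nosed below 0.2 rad/s and contact force between each of slab, bridge, nosed and the fingers below 0.05 N), for 0.2 s.
2. the slider's grip is level with the pointer (y of fader_top in the frame of pointer between -0.006 and 0.006 m), for 0.2 s.
At the end, for the whole second after the job is handed in: Slab level on the panel within 25 mm of the plate centre; bridge level on its feet on the slab (top above 89 mm), within 25 mm of the slab centre; nosed casting level on the bridge, within 22 mm of its centre; level means 4 degrees; all at rest; slider grip within 6 mm of the pointer (all of step 2 and horizontal distance between slab and plate below 0.025 m and angle between each of slab, nosed's own z axis and vertical below 0.07 rad and height (world z) of slab above 0.011 m and angle between bridge's own z axis and vertical above 3.0716 rad and height (world z) of each of bridge, nosed above 0.089 m and horizontal distance between bridge and slab below 0.025 m and horizontal distance between nosed and bridge below 0.022 m and linear speed of each of slab, bridge, nosed below 0.02 m/s and angular speed of each of slab, bridge, nosed below 0.2 rad/s); the robot touches nothing.
It fails at once if a loose bystander (car, gear, insulator, spool, weight or bushing) is moved more than 30 mm (distance of any of car, gear_a, gear_b, insulator, spool, weight, bushing from where it was at the start of the episode above 0.03 m).
It fails at once if a loose bystander (car, gear, insulator, spool, weight or bushing) is tipped over (angle between any of car, gear_a, gear_b, insulator, spool, weight, bushing's own z axis and vertical above 0.5 rad).
It fails at once if the test box's button is pressed (value of joint button above 0.003 m).
It also fails if it takes over 70 s, if anything falls off the work surface, if the arm or the gripper's body presses on something with over 40 N, if the wrist force passes 120 N, or if a joint passes its speed limit or range.

## Working session

There is one attempt and no reset: what is moved stays moved. The work goes in short steps, Python scripts to look and compute and a tool call to move; the robot and the scene stay as the last step left them, time stands still between calls to the robot, and variables do not carry over. Pictures are saved under pics/ and viewed, at most 10 in all, crops included, and the job is handed in when it is done.

Besides the shell and the picture viewer there is one more tool, called after ">>>" as name(argument=value, ...), one argument or row to a line, values as JSON. send_rows: Moves the arm, as the interface text tells. Its arguments: {"type":"object","properties":{"deltas":{"type":"array","items":{"type":"object","properties":{"x":{"type":"number"},"y":{"type":"number"},"z":{"type":"number"},"spin":{"type":"number"},"fingers":{"type":"number"}}}}},"required":["deltas"]}

```bash
mkdir -p pics
cat > h.py <<'E'
import numpy as np, cv2
from cell import readout, eyes, workorder, env
def save(n,f):
    im=eyes.camera(n); cv2.imwrite('pics/'+f+'.png',im[:,:,::-1]); return im
def ray(n,u,v,P=None):
    p=P or eyes.camera_params(n); K=np.array(p['camera_matrix']); V=np.array(p['view'])
    d=np.linalg.inv(K)@[u,v,1]; d=np.array([d[0],-d[1],-d[2]])
    R=V[:3,:3]; return -R.T@V[:3,3], R.T@d
def at(n,u,v,z,P=None):
    o,d=ray(n,u,v,P); return (o+d*(z-o[2])/d[2])[:2].round(4)
def proj(n,X,P=None):
    p=P or eyes.camera_params(n); K=np.array(p['camera_matrix']); V=np.array(p['view'])
    c=V[:3,:3]@np.asarray(X,float)+V[:3,3]; q=K@[c[0],-c[1],-c[2]]; return (q[:2]/q[2]).round(1)
E
python3 - <<'E'
from h import *
for n in ('scene','side'):
    save(n,n+'0'); p=eyes.camera_params(n); print(n,{k:(np.array(v).round(3).tolist()) for k,v in p.items()})
s=readout.get_state(); print(s)
E
```

```text
scene {'camera_matrix': [[445.111, 0.0, 315.151], [0.0, 445.111, 199.719], [0.0, 0.0, 1.0]], 'view': [[0.771, 0.637, -0.009, -0.435], [-0.39, 0.484, 0.783, 0.144], [0.503, -0.6, 0.622, -1.738], [0.0, 0.0, 0.0, 1.0]]}
side {'camera_matrix': [[389.741, 0.0, 316.866], [0.0, 389.741, 196.946], [0.0, 0.0, 1.0]], 'view': [[0.926, -0.376, 0.013, -0.504], [0.265, 0.678, 0.686, -0.22], [-0.267, -0.632, 0.728, -1.092], [0.0, 0.0, 0.0, 1.0]]}
{'time_s': 0.1, 'joints': array([ 1.01586074e+00,  2.21152005e-01,  1.52749357e+00, -2.61360417e-05,
        1.39468067e+00, -1.26118745e-01]), 'qvel': array([-0.00052695, -0.00225144, -0.00300466, -0.00053005,  0.00206254,
       -0.00167459]), 'joint_torque': array([ 3.88147246e-04, -4.95947850e+01, -3.88516080e+01,  7.00760353e-02,
        5.16828324e-02, -3.83003180e-05]), 'eef_pos': array([0.25962052, 0.56796102, 0.24354532]), 'eef_rot': array([ 2.12767103e-01,  9.77102558e-01, -8.21319629e-04, -2.77370730e-04]), 'ft_force': array([-0.24377633,  0.36803303, -0.64812261]), 'wrist_torque': array([0.03321192, 0.02006865, 0.04997772]), 'grip_force': 0.0, 'finger_gap': 0.9983529907260958}
```

View pics/scene0.png

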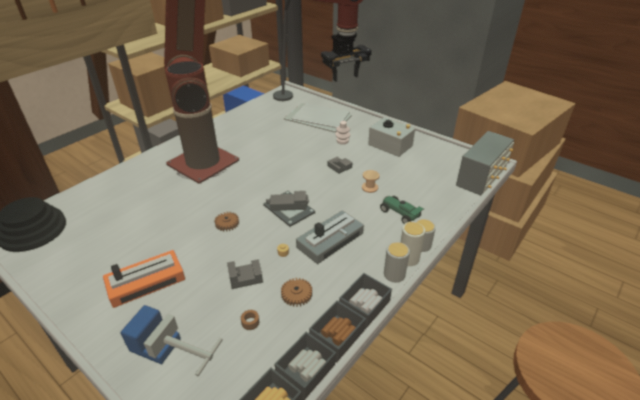

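View pics/side0.png

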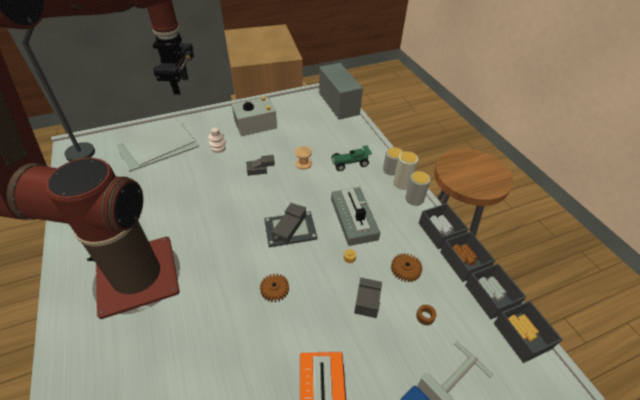

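Scene picture: the grey timer is at (330,236), with the orange look-alike at (145,277). The slab on its plate is at (289,203), the bridge, feet up, at (244,273), and the nosed casting at (340,164). Next I'll check these choices and measure them in enlarged crops.

```bash
cat >> h.py <<'E'
def mont(specs,f,s=4,w=100,h=75,cols=2):
    t=[]
    for file,u,v in specs:
        im=cv2.imread('pics/'+file+'.png'); c=cv2.resize(im[v:v+h,u:u+w],None,fx=s,fy=s,interpolation=cv2.INTER_CUBIC)
        for i in range(0,w,10):
            x=i*s; cv2.line(c,(x,0),(x,6 if i%20 else 12),(0,0,255),1)
            if i%20==0: cv2.putText(c,str(u+i),(x+2,20),0,.35,(0,0,255),1)
        for j in range(0,h,10):
            y=j*s; cv2.line(c,(0,y),(6,y),(0,0,255),1)
            if j%20==0: cv2.putText(c,str(v+j),(8,y+4),0,.35,(0,0,255),1)
        t.append(c)
    cv2.imwrite('pics/'+f+'.png',np.vstack([np.hstack(t[i:i+cols]) for i in range(0,len(t),cols)]))
E
python3 - <<'E'
from h import *
mont([('scene0',240,170),('scene0',205,240),('scene0',295,130),('scene0',280,195)],'m1')
mont([('side0',245,190),('side0',325,265),('side0',220,130),('side0',310,180)],'m2')
E
```

```text
(no output)
```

View pics/m1.png

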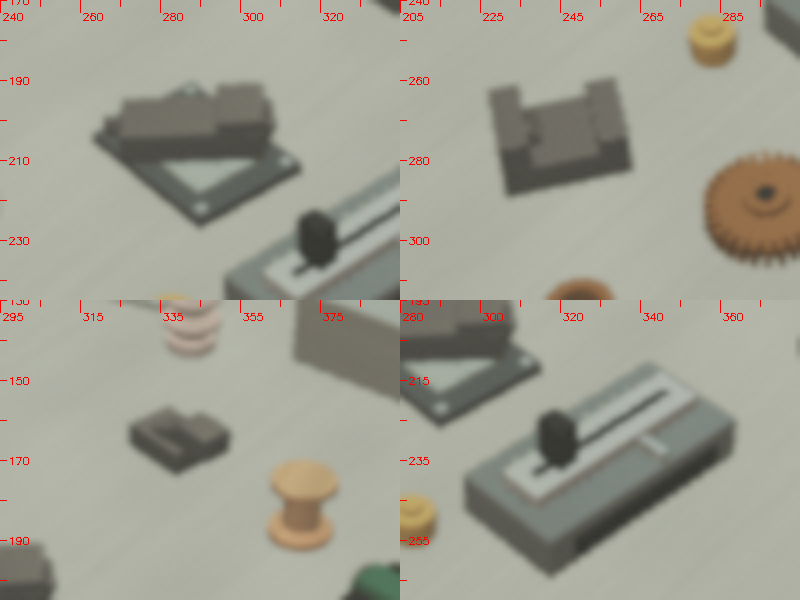

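View pics/m2.png

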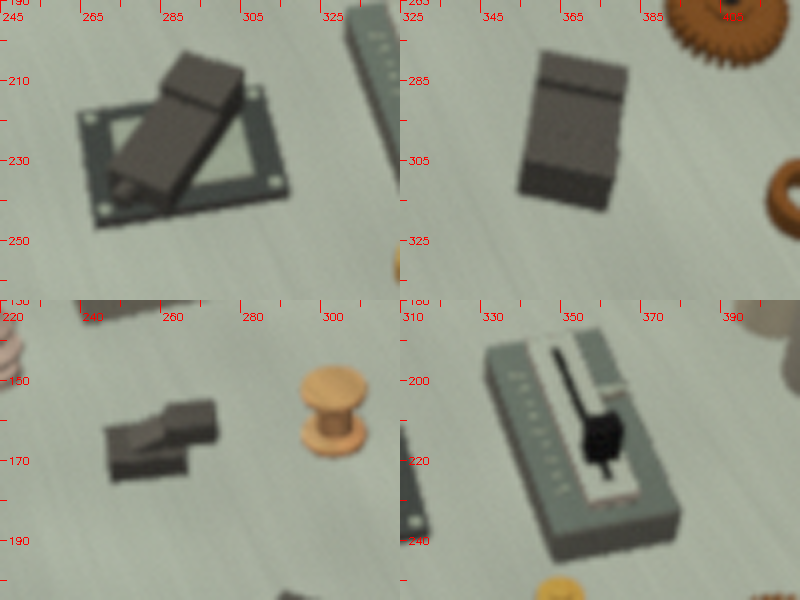

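The crops confirm the choices. The bridge lies feet up, its long foot (with the rib) to the scene's left. The slab's step is to the right, the nosed casting's nose points right, and the grey timer has its pointer at (341,229). Next I'll fit the poses to the corner pixels I read off.

```bash
cat >> h.py <<'E'
from scipy.optimize import least_squares
def fit(obs,x0,z0=0,P={}):
    # obs: (cam,u,v,(mx,my,mz) mm)
    pr={c:P.get(c) or eyes.camera_params(c) for c in {o[0] for o in obs}}
    def w(q,m):
        c,s=np.cos(q[2]),np.sin(q[2]); m=np.array(m)/1000
        return [q[0]+c*m[0]-s*m[1],q[1]+s*m[0]+c*m[1],z0+m[2]]
    def r(q): return np.concatenate([proj2(pr[c],w(q,m))-[u,v] for c,u,v,m in obs])
    s=least_squares(r,x0,loss='soft_l1',x_scale=[.1,.1,.5]); return s.x.round(4), r(s.x).reshape(-1,2).round(1).tolist()
def proj2(p,X):
    K=np.array(p['camera_matrix']); V=np.array(p['view']); c=V[:3,:3]@np.asarray(X,float)+V[:3,3]; q=K@[c[0],-c[1],-c[2]]; return q[:2]/q[2]
E
python3 - <<'E'
from h import *
S,D='scene','side'
B=[(S,232,289,(-45,-30,0)),(S,263,282.5,(45,-30,0)),(S,227.5,263,(-45,30,50)),(S,258.5,259.5,(45,30,38)),
(D,354.5,313,(-45,30,0)),(D,377,317.8,(-45,-30,0)),(D,356,305,(-45,30,50)),(D,379,309.5,(-45,-30,50)),(D,360,278,(45,30,38)),(D,382,282,(45,-30,38))]
L=[(S,269.5,210,(-60,-27,0)),(S,270.5,195,(-60,27,30)),(S,294,191.5,(20,27,42)),(S,306,190.8,(60,27,42)),(S,294.5,202.5,(20,-27,42)),(S,307,201.8,(60,-27,42)),
(D,291.3,203,(60,27,42)),(D,306.3,207,(60,-27,42)),(D,285.8,212,(20,27,42)),(D,299,217.5,(20,-27,42)),(D,272,235,(-60,27,30)),(D,285.8,238.8,(-60,-27,30))]
Pl=[(S,263.3,204.5,(-75,-55,12)),(S,288,190.8,(-75,55,12)),(S,315,210.8,(75,55,12)),(S,290,224.5,(75,-55,12)),
(D,265,218,(-75,55,12)),(D,310.5,211,(75,55,12)),(D,317.5,237.5,(75,-55,12)),(D,269,245,(-75,-55,12))]
N=[(D,248,175,(-35,-25,0)),(D,266.8,173.5,(35,-25,0)),(D,246.5,168.8,(-35,-25,26)),(D,246,161.8,(-35,25,26)),(D,274.5,155.5,(65,18,52)),(D,274.3,165.5,(65,-18,26))]
T=[(S,296.5,240,(-50,-100,40)),(S,317.5,256.3,(50,-100,40)),(S,363.8,225.5,(50,100,40)),(S,342.5,210.5,(-50,100,40)),(D,330.8,190.5,(-50,100,40)),(D,357.5,184+2,(50,100,40)),(D,380,233.5,(50,-100,40)),(D,347,239,(-50,-100,40))]
for n,o,z in (('bridge',B,0),('slab',L,.015),('plate',Pl,0),('nosed',N,0),('timer',T,0)):
    best=min((fit(o,[.55,0.,a],z) for a in (-2,-.7,.7,2)),key=lambda r:np.abs(r[1]).sum()); print(n,best)
for n,c,u,v,z in (('car',S,402,213,0),('gearA',S,227,222,.02),('gearB',S,296,292,.02),('weight',S,283,249,.03),('spool',S,370,188,0),('bush',S,250,319,.02),('insul',S,343,140,0.02),('testbox',S,392,135,.085),('pointer',S,340.8,229.3,.045)): print(n,at(c,u,v,z))
E
```

```text
bridge (array([ 0.5653, -0.3093,  0.9747]), [[-0.2, 1.5], [0.7, 0.8], [-0.9, -0.2], [0.1, -0.4], [-0.5, 0.9], [-0.2, 0.7], [-0.4, -0.4], [0.3, -0.2], [-0.0, -1.0], [0.1, -0.8]])
slab (array([ 0.4517, -0.0054,  0.7142]), [[0.4, 2.0], [-0.4, -0.1], [-0.3, 0.1], [-0.3, 0.5], [-1.0, -0.9], [-1.2, -0.4], [0.0, -0.7], [0.3, 1.3], [-1.0, -1.2], [1.4, -0.4], [-0.7, -3.4], [1.4, -0.4]])
plate (array([ 0.4543, -0.0044, -0.1707]), [[-0.6, -0.9], [0.2, -0.1], [0.9, 0.4], [-0.1, 1.2], [-0.9, -0.2], [0.2, -0.4], [0.6, -0.1], [-0.4, 0.6]])
nosed (array([ 0.4339,  0.2987, -0.2601]), [[-0.8, 0.2], [0.3, 0.1], [-0.1, 0.9], [0.3, -1.5], [-0.5, -1.5], [0.7, 0.7]])
timer (array([ 0.6548, -0.0361, -0.1503]), [[-1.9, -1.6], [-0.7, -0.2], [0.8, -0.6], [-0.5, -0.8], [-0.2, 0.3], [2.3, 0.1], [0.4, -0.9], [1.1, -0.4]])
car [0.7586 0.2217]
gearA [ 0.3559 -0.1918]
gearB [ 0.7184 -0.267 ]
weight [ 0.5866 -0.1756]
spool [0.5972 0.2703]
bush [ 0.6855 -0.407 ]
insul [0.3412 0.4503]
testbox [0.5306 0.5102]
pointer [ 0.6771 -0.0121]
```

```bash
cat >> h.py <<'E'
import json
from scipy.spatial.transform import Rotation as Ro
def tool():
    s=readout.get_state(); R=Ro.from_quat(s['eef_rot']).as_matrix()
    return s, np.array(s['eef_pos']), np.arctan2(R[1,1],R[0,1])   # yaw = world angle of tool y (closing line)
def plan(x,y,z,yaw=None,f=None,step=4.9,start=None,n=0):
    if start is None: s,p,a=tool()
    else: p,a=np.array(start[:3]),start[3]
    dy=0 if yaw is None else (yaw-a+np.pi)%(2*np.pi)-np.pi
    d=(np.array([x,y,z])-p)*100; n=max(n,int(np.ceil(np.linalg.norm(d)/step)),int(np.ceil(abs(dy)/.145)),1)
    rows=[]
    for i in range(n):
        b=a+dy*i/n; ty=np.array([np.cos(b),np.sin(b)]); tx=np.array([-np.sin(b),np.cos(b)])
        r=dict(x=round(float(d[:2]@tx)/n,2),y=round(float(d[:2]@ty)/n,2),z=round(-d[2]/n,2))
        if dy: r['spin']=round(-dy/n,3)
        if f is not None: r['fingers']=f
        rows.append(r)
    for i in range(0,n,5): print(json.dumps(rows[i:i+5]))
    return [x,y,z,a+dy]
E
python3 - <<'E'
from h import *
s,p,a=tool(); print(p,a)
plan(.575,-.29,.24,-.596)
for n,u,v in (('orange',145,277),('clamp',165,335)): print(n,at('scene',u,v,.03))
E
```

```text
[0.25962052 0.56796102 0.24354532] 1.1419842547145997
[{"x": -3.39, "y": -3.42, "z": 0.02, "spin": 0.091}, {"x": -3.69, "y": -3.09, "z": 0.02, "spin": 0.091}, {"x": -3.95, "y": -2.74, "z": 0.02, "spin": 0.091}, {"x": -4.19, "y": -2.37, "z": 0.02, "spin": 0.091}, {"x": -4.39, "y": -1.98, "z": 0.02, "spin": 0.091}]
[{"x": -4.55, "y": -1.57, "z": 0.02, "spin": 0.091}, {"x": -4.67, "y": -1.15, "z": 0.02, "spin": 0.091}, {"x": -4.76, "y": -0.72, "z": 0.02, "spin": 0.091}, {"x": -4.8, "y": -0.28, "z": 0.02, "spin": 0.091}, {"x": -4.81, "y": 0.16, "z": 0.02, "spin": 0.091}]
[{"x": -4.77, "y": 0.6, "z": 0.02, "spin": 0.091}, {"x": -4.7, "y": 1.03, "z": 0.02, "spin": 0.091}, {"x": -4.58, "y": 1.46, "z": 0.02, "spin": 0.091}, {"x": -4.43, "y": 1.87, "z": 0.02, "spin": 0.091}, {"x": -4.24, "y": 2.27, "z": 0.02, "spin": 0.091}]
[{"x": -4.02, "y": 2.65, "z": 0.02, "spin": 0.091}, {"x": -3.76, "y": 3.0, "z": 0.02, "spin": 0.091}, {"x": -3.47, "y": 3.33, "z": 0.02, "spin": 0.091}, {"x": -3.15, "y": 3.64, "z": 0.02, "spin": 0.091}]
orange [ 0.3631 -0.4982]
clamp [ 0.5643 -0.5761]
```

>>> send_rows(
  deltas=[
    {"x": -3.4,"y": -3.4,"z": 0,"spin": 0.091},
    {"x": -3.7,"y": -3.1,"z": 0,"spin": 0.091},
    {"x": -3.95,"y": -2.7,"z": 0,"spin": 0.091},
    {"x": -4.2,"y": -2.4,"z": 0,"spin": 0.091},
    {"x": -4.4,"y": -2.0,"z": 0,"spin": 0.091},
  ],
)

```text
invalid input
```

>>> send_rows(
  deltas=[
    {"x": -4.55,"y": -1.6,"z": 0,"spin": 0.091},
    {"x": -4.7,"y": -1.15,"z": 0,"spin": 0.091},
    {"x": -4.75,"y": -0.7,"z": 0,"spin": 0.091},
    {"x": -4.8,"y": -0.3,"z": 0,"spin": 0.091},
    {"x": -4.8,"y": 0.15,"z": 0,"spin": 0.091},
  ],
)

```text
invalid input
```

>>> send_rows(
  deltas=[
    {"x": -4.75,"y": 0.6,"z": 0,"spin": 0.091},
    {"x": -4.7,"y": 1.0,"z": 0,"spin": 0.091},
    {"x": -4.6,"y": 1.45,"z": 0,"spin": 0.091},
    {"x": -4.4,"y": 1.85,"z": 0,"spin": 0.091},
    {"x": -4.25,"y": 2.25,"z": 0,"spin": 0.091},
  ],
)

```text
invalid input
```

>>> send_rows(
  deltas=[
    {"x": -4.0,"y": 2.65,"z": 0,"spin": 0.091},
    {"x": -3.75,"y": 3.0,"z": 0,"spin": 0.091},
    {"x": -3.5,"y": 3.3,"z": 0,"spin": 0.091},
    {"x": -3.15,"y": 3.6,"z": 0,"spin": 0.091},
    {"x": 0},
  ],
)

```text
invalid input
```

Run:
```python
from h import *
s,p,a=tool(); print(s['time_s'],p,a,s['ft_force'])
P=eyes.camera_params('wrist'); save('wrist','w1')
o,d=ray('wrist',320,200,P); print(o,d)
q=[.5653,-.3093,.9747]
for m in ((-45,-30,50),(-45,30,50),(45,-30,38),(45,30,38)):
    c,si=np.cos(q[2]),np.sin(q[2]); print(m,proj2(P,[q[0]+(c*m[0]-si*m[1])/1e3,q[1]+(si*m[0]+c*m[1])/1e3,m[2]/1e3]).round(1))
```

```text
0.1 [0.25962052 0.56796102 0.24354532] 1.1419842547145997 [-0.24377633  0.36803303 -0.64812261]
[0.2003554  0.59642629 0.38329743] [ 0.21915685 -0.10993238 -0.96950824]
(-45, -30, 50) [-142.7  602.8]
(-45, 30, 50) [-150.   576.8]
(45, -30, 38) [-73.7 598.5]
(45, 30, 38) [-78.8 573.2]
```

View pics/w1.png

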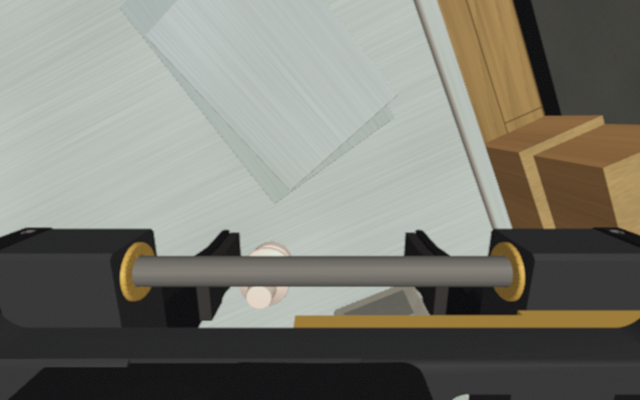

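The wrist picture still shows the start area, because the rows were refused, probably for missing keys. It does show that the useful view lies on the tool's +x side, above row 230.

>>> send_rows(
  deltas=[
    {"x": -3.4,"y": -3.4,"z": 0,"spin": 0.091,"fingers": 8.7},
    {"x": -3.7,"y": -3.1,"z": 0,"spin": 0.091,"fingers": 8.7},
    {"x": -3.95,"y": -2.7,"z": 0,"spin": 0.091,"fingers": 8.7},
    {"x": -4.2,"y": -2.4,"z": 0,"spin": 0.091,"fingers": 8.7},
    {"x": -4.4,"y": -2.0,"z": 0,"spin": 0.091,"fingers": 8.7},
  ],
)

```text
time_s: 0.65
eef_pos: [0.3435, 0.3407, 0.2442]
eef_rot: [0.429, 0.903, -0.0, 0.0]
ft_force: [0.6, -0.5, -0.1]
finger_gap: 0.999
grip_force: 0.0
```

>>> send_rows(
  deltas=[
    {"x": -4.55,"y": -1.6,"z": 0,"spin": 0.091,"fingers": 8.7},
    {"x": -4.7,"y": -1.15,"z": 0,"spin": 0.091,"fingers": 8.7},
    {"x": -4.75,"y": -0.7,"z": 0,"spin": 0.091,"fingers": 8.7},
    {"x": -4.8,"y": -0.3,"z": 0,"spin": 0.091,"fingers": 8.7},
    {"x": -4.8,"y": 0.15,"z": 0,"spin": 0.091,"fingers": 8.7},
  ],
)

```text
time_s: 1.15
eef_pos: [0.427, 0.1148, 0.2446]
eef_rot: [0.622, 0.783, 0.0, 0.0]
ft_force: [1.5, 0.8, 0.4]
finger_gap: 0.996
grip_force: 0.0
```

>>> send_rows(
  deltas=[
    {"x": -4.75,"y": 0.6,"z": 0,"spin": 0.091,"fingers": 8.7},
    {"x": -4.7,"y": 1.0,"z": 0,"spin": 0.091,"fingers": 8.7},
    {"x": -4.6,"y": 1.45,"z": 0,"spin": 0.091,"fingers": 8.7},
    {"x": -4.4,"y": 1.85,"z": 0,"spin": 0.091,"fingers": 8.7},
    {"x": -4.25,"y": 2.25,"z": 0,"spin": 0.091,"fingers": 8.7},
  ],
)

```text
time_s: 1.65
eef_pos: [0.5105, -0.1104, 0.2444]
eef_rot: [0.783, 0.622, 0.0, -0.0]
ft_force: [2.2, 1.0, -0.3]
finger_gap: 1.002
grip_force: 0.0
```

>>> send_rows(
  deltas=[
    {"x": -4.0,"y": 2.65,"z": 0,"spin": 0.091,"fingers": 8.7},
    {"x": -3.75,"y": 3.0,"z": 0,"spin": 0.091,"fingers": 8.7},
    {"x": -3.5,"y": 3.3,"z": 0,"spin": 0.091,"fingers": 8.7},
    {"x": -3.15,"y": 3.6,"z": 0,"spin": 0.091,"fingers": 8.7},
  ],
)

```text
time_s: 2.05
eef_pos: [0.5777, -0.2901, 0.2441]
eef_rot: [0.882, 0.471, -0.0, -0.0]
ft_force: [1.0, 0.2, 0.4]
finger_gap: 1.003
grip_force: 0.0
```

```bash
sed -i "s/f=None,step/f=8.7,step/; s/if dy: r\['spin'\]/r['spin']/" h.py
python3 - <<'E'
from h import *
s,p,a=tool(); print(s['time_s'],p,a,s['ft_force'],s['joints'])
ty=np.array([np.cos(a),np.sin(a)]); tx=np.array([-np.sin(a),np.cos(a)]); print('tx',tx)
P=eyes.camera_params('wrist')
for dx in (-.05,0,.05,.1,.15): print(dx,[proj2(P,[*(p[:2]+tx*dx),z]).round() for z in (0,.05)])
E
```

```text
2.05 [ 0.57767147 -0.2901163   0.24405361] -0.5910803972867622 [1.01576741 0.1578155  0.44780137] [-5.87370042e-01  2.71756788e-01  1.46635330e+00  1.17870288e-04
  1.40404260e+00  3.69078991e-03]
tx [0.55725844 0.8303391 ]
-0.05 [array([320., 217.]), array([320., 231.])]
0 [array([320., 177.]), array([320., 186.])]
0.05 [array([320., 134.]), array([320., 137.])]
0.1 [array([320.,  88.]), array([320.,  84.])]
0.15 [array([320.,  39.]), array([320.,  27.])]
```

Run:
```python
from h import *
q=plan(.585,-.280,.10,-.596); plan(.585,-.280,.026,-.596,start=q,step=2.5)
```

```text
[{"x": 0.42, "y": 0.01, "z": 4.8, "spin": 0.002, "fingers": 8.7}, {"x": 0.42, "y": 0.01, "z": 4.8, "spin": 0.002, "fingers": 8.7}, {"x": 0.42, "y": 0.01, "z": 4.8, "spin": 0.002, "fingers": 8.7}]
[{"x": 0.0, "y": 0.0, "z": 2.47, "spin": -0.0, "fingers": 8.7}, {"x": 0.0, "y": 0.0, "z": 2.47, "spin": -0.0, "fingers": 8.7}, {"x": 0.0, "y": 0.0, "z": 2.47, "spin": -0.0, "fingers": 8.7}]
```

>>> send_rows(
  deltas=[
    {"x": 0.4,"y": 0,"z": 4.8,"spin": 0.002,"fingers": 8.7},
    {"x": 0.4,"y": 0,"z": 4.8,"spin": 0.002,"fingers": 8.7},
    {"x": 0.4,"y": 0,"z": 4.8,"spin": 0,"fingers": 8.7},
    {"x": 0,"y": 0,"z": 2.5,"spin": 0,"fingers": 8.7},
    {"x": 0,"y": 0,"z": 2.5,"spin": 0,"fingers": 8.7},
  ],
)

```text
time_s: 2.55
eef_pos: [0.5829, -0.2773, 0.0476]
eef_rot: [0.882, 0.471, -0.001, -0.001]
ft_force: [0.5, -0.9, -0.0]
finger_gap: 1.003
grip_force: 0.0
```

>>> send_rows(
  deltas=[
    {"x": 0,"y": 0,"z": 2.4,"spin": 0,"fingers": 8.7},
    {"x": 0,"y": 0,"z": 0,"spin": 0,"fingers": 5.5},
    {"x": 0,"y": 0,"z": 0,"spin": 0,"fingers": 5.5},
    {"x": 0,"y": 0,"z": 0,"spin": 0,"fingers": 5.5},
    {"x": 0,"y": 0,"z": 0,"spin": 0,"fingers": 5.5},
  ],
)

```text
time_s: 3.05
eef_pos: [0.5843, -0.2782, 0.0269]
eef_rot: [0.882, 0.471, 0.0, 0.0]
ft_force: [1.8, -0.8, 0.5]
finger_gap: 0.72
grip_force: 0.4
```

>>> send_rows(
  deltas=[
    {"x": 0,"y": 0,"z": 0,"spin": 0,"fingers": 5.0},
    {"x": 0,"y": 0,"z": 0,"spin": 0,"fingers": 5.0},
    {"x": 0,"y": 0,"z": 0,"spin": 0,"fingers": 5.0},
    {"x": 0,"y": 0,"z": 0,"spin": 0,"fingers": 5.0},
  ],
)

```text
time_s: 3.45
eef_pos: [0.5844, -0.2783, 0.027]
eef_rot: [0.882, 0.471, 0.0, 0.0]
ft_force: [0.6, 1.1, 1.6]
finger_gap: 0.687
grip_force: 30.0
```

>>> send_rows(
  deltas=[
    {"x": 0,"y": 0,"z": -1.5,"spin": 0,"fingers": 5.0},
    {"x": 0,"y": 0,"z": -2.5,"spin": 0,"fingers": 5.0},
    {"x": 0,"y": 0,"z": -2.5,"spin": 0,"fingers": 5.0},
    {"x": 0,"y": 0,"z": -2.5,"spin": 0,"fingers": 5.0},
    {"x": 0,"y": 0,"z": 0,"spin": 0,"fingers": 5.0},
  ],
)

```text
time_s: 3.95
eef_pos: [0.5864, -0.2796, 0.1215]
eef_rot: [0.882, 0.471, 0.002, 0.003]
ft_force: [-0.0, -1.1, -2.4]
finger_gap: 0.688
grip_force: 30.0
```

Run:
```python
from h import *
s,p,a=tool(); print(s['time_s'],p,s['ft_force'],s['wrist_torque'],s['finger_gap'],s['grip_force'])
print(proj('scene',p),proj('side',p))
save('scene','s2');save('side','d2')
u,v=proj('scene',p).astype(int);u2,v2=proj('side',p).astype(int)
mont([('s2',u-50,v-45),('d2',u2-50,v2-45)],'m3',w=100,h=90)
```

```text
3.95 [ 0.58639973 -0.27962633  0.12145346] [-0.02198552 -1.08711703 -2.44462361] [-0.03792314 -0.07792064 -0.03321851] 0.6879291328462382 29.998427666723728
[254.8 246. ] [374.7 264.4]
```

View pics/m3.png

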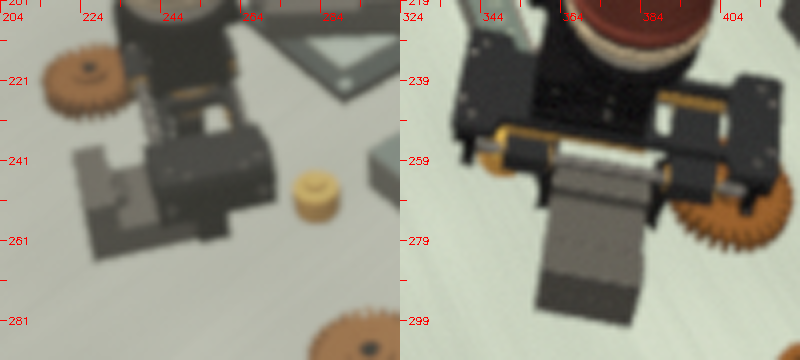

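The bridge (crop around (240,215) in scene) is held at its short-foot end. It is still level, so friction at the pads stops it drooping. I'll turn it by rolling its far end on the top edge of the fixed timer's +y end, then pushing it against that wall, well away from the slider.

Run:
```python
from h import *
q=plan(.586,-.28,.165,-.5,f=5.0); q=plan(.6833,.1528,.165,-.1503,f=5.0,start=q); plan(.6833,.1528,.057,-.1503,f=5.0,start=q)
```

```text
[{"x": -0.04, "y": 0.26, "z": -4.83, "spin": -0.091, "fingers": 5.0}]
[{"x": 4.26, "y": -1.22, "z": -0.0, "spin": -0.035, "fingers": 5.0}, {"x": 4.3, "y": -1.07, "z": -0.0, "spin": -0.035, "fingers": 5.0}, {"x": 4.34, "y": -0.92, "z": -0.0, "spin": -0.035, "fingers": 5.0}, {"x": 4.37, "y": -0.77, "z": -0.0, "spin": -0.035, "fingers": 5.0}, {"x": 4.39, "y": -0.61, "z": -0.0, "spin": -0.035, "fingers": 5.0}]
[{"x": 4.41, "y": -0.46, "z": -0.0, "spin": -0.035, "fingers": 5.0}, {"x": 4.43, "y": -0.31, "z": -0.0, "spin": -0.035, "fingers": 5.0}, {"x": 4.43, "y": -0.15, "z": -0.0, "spin": -0.035, "fingers": 5.0}, {"x": 4.44, "y": 0.0, "z": -0.0, "spin": -0.035, "fingers": 5.0}, {"x": 4.43, "y": 0.16, "z": -0.0, "spin": -0.035, "fingers": 5.0}]
[{"x": 0.0, "y": 0.0, "z": 3.6, "spin": -0.0, "fingers": 5.0}, {"x": 0.0, "y": 0.0, "z": 3.6, "spin": -0.0, "fingers": 5.0}, {"x": 0.0, "y": 0.0, "z": 3.6, "spin": -0.0, "fingers": 5.0}]
```

>>> send_rows(
  deltas=[
    {"x": 0,"y": 0.2,"z": -4.8,"spin": -0.09,"fingers": 5.0},
    {"x": 4.25,"y": -1.2,"z": 0,"spin": -0.035,"fingers": 5.0},
    {"x": 4.3,"y": -1.05,"z": 0,"spin": -0.035,"fingers": 5.0},
    {"x": 4.35,"y": -0.9,"z": 0,"spin": -0.035,"fingers": 5.0},
    {"x": 4.35,"y": -0.75,"z": 0,"spin": -0.035,"fingers": 5.0},
  ],
)

```text
time_s: 4.55
eef_pos: [0.6241, -0.1049, 0.1618]
eef_rot: [0.822, 0.569, -0.001, -0.002]
ft_force: [0.2, 0.3, -2.2]
finger_gap: 0.692
grip_force: 30.0
```

>>> send_rows(
  deltas=[
    {"x": 4.4,"y": -0.6,"z": 0,"spin": -0.035,"fingers": 5.0},
    {"x": 4.4,"y": -0.45,"z": 0,"spin": -0.035,"fingers": 5.0},
    {"x": 4.4,"y": -0.3,"z": 0,"spin": -0.035,"fingers": 5.0},
    {"x": 4.4,"y": -0.15,"z": 0,"spin": -0.035,"fingers": 5.0},
    {"x": 4.4,"y": 0,"z": 0,"spin": -0.035,"fingers": 5.0},
  ],
)

```text
time_s: 5.05
eef_pos: [0.6729, 0.1102, 0.1615]
eef_rot: [0.769, 0.639, -0.002, -0.001]
ft_force: [0.6, -0.7, -2.7]
finger_gap: 0.685
grip_force: 30.0
```

>>> send_rows(
  deltas=[
    {"x": 4.4,"y": 0.15,"z": 0,"spin": -0.035,"fingers": 5.0},
    {"x": 0,"y": 0,"z": 0,"spin": 0,"fingers": 5.0},
  ],
)

```text
time_s: 5.25
eef_pos: [0.6826, 0.1575, 0.1615]
eef_rot: [0.756, 0.654, -0.001, -0.002]
ft_force: [1.2, -0.4, -2.7]
finger_gap: 0.686
grip_force: 30.0
```

Run:
```python
from h import *
s,p,a=tool(); print(s['time_s'],p,a,s['ft_force'],s['wrist_torque'])
plan(.6833,.1528,.057,-.1503,f=5.0)
# tool-frame position relative to timer
c,si=np.cos(-.1503),np.sin(-.1503); d=p[:2]-[.6548,-.0361]; print('timer frame',c*d[0]+si*d[1],-si*d[0]+c*d[1])
```

```text
5.25 [0.68258764 0.15746282 0.16146308] -0.14472816714402653 [ 1.19626117 -0.39190098 -2.72957569] [-0.02022227 -0.0196304   0.03339901]
[{"x": -0.15, "y": 0.05, "z": 3.48, "spin": 0.002, "fingers": 5.0}, {"x": -0.15, "y": 0.05, "z": 3.48, "spin": 0.002, "fingers": 5.0}, {"x": -0.15, "y": 0.05, "z": 3.48, "spin": 0.002, "fingers": 5.0}]
timer frame -0.0015087133285573463 0.19554140672260573
```

>>> send_rows(
  deltas=[
    {"x": 0,"y": 0,"z": 3.5,"spin": 0,"fingers": 5.0},
    {"x": 0,"y": 0,"z": 3.5,"spin": 0,"fingers": 5.0},
    {"x": 0,"y": 0,"z": 3.5,"spin": 0,"fingers": 5.0},
    {"x": 0,"y": 0,"z": 0,"spin": 0,"fingers": 5.0},
  ],
)

```text
time_s: 5.65
eef_pos: [0.6771, 0.1501, 0.0501]
eef_rot: [0.759, 0.652, -0.007, -0.004]
ft_force: [-1.6, -0.1, -5.0]
finger_gap: 0.683
grip_force: 30.0
```

>>> send_rows(
  deltas=[
    {"x": -0.5,"y": 0,"z": 0,"spin": 0,"fingers": 5.0},
    {"x": -0.5,"y": 0,"z": 0,"spin": 0,"fingers": 5.0},
  ],
)

```text
time_s: 5.85
eef_pos: [0.683, 0.1432, 0.0613]
eef_rot: [0.759, 0.651, 0.002, -0.001]
ft_force: [-2.4, 16.2, -3.2]
finger_gap: 0.687
grip_force: 30.0
```

>>> send_rows(
  deltas=[
    {"x": -0.3,"y": 0,"z": 0,"spin": 0,"fingers": 5.0},
    {"x": 0,"y": 0,"z": 0,"spin": 0,"fingers": 5.0},
  ],
)

```text
time_s: 6.05
eef_pos: [0.6828, 0.1426, 0.0628]
eef_rot: [0.759, 0.652, 0.004, -0.002]
ft_force: [-3.3, 14.3, -4.4]
finger_gap: 0.688
grip_force: 30.0
```

>>> send_rows(
  deltas=[
    {"x": 0,"y": 0,"z": 0.4,"spin": 0,"fingers": 5.0},
    {"x": -0.1,"y": 0,"z": 0.2,"spin": 0,"fingers": 5.0},
  ],
)

```text
time_s: 6.25
eef_pos: [0.6839, 0.1426, 0.0586]
eef_rot: [0.758, 0.652, 0.005, -0.001]
ft_force: [-3.3, 19.4, 5.0]
finger_gap: 0.688
grip_force: 30.0
```

>>> send_rows(
  deltas=[
    {"x": -0.3,"y": 0,"z": -0.7,"spin": 0,"fingers": 5.0},
    {"x": -0.3,"y": 0,"z": -0.7,"spin": 0,"fingers": 5.0},
  ],
)

```text
time_s: 6.45
eef_pos: [0.6828, 0.1369, 0.0718]
eef_rot: [0.758, 0.652, 0.005, -0.001]
ft_force: [-0.0, 15.5, -2.0]
finger_gap: 0.691
grip_force: 30.0
```

>>> send_rows(
  deltas=[
    {"x": -0.35,"y": 0,"z": -0.65,"spin": 0,"fingers": 5.0},
    {"x": -0.35,"y": 0,"z": -0.65,"spin": 0,"fingers": 5.0},
  ],
)

```text
time_s: 6.65
eef_pos: [0.6817, 0.1287, 0.0851]
eef_rot: [0.758, 0.652, 0.004, -0.0]
ft_force: [-0.6, 11.1, -1.1]
finger_gap: 0.687
grip_force: 30.0
```

>>> send_rows(
  deltas=[
    {"x": -0.45,"y": 0,"z": -0.6,"spin": 0,"fingers": 5.0},
    {"x": -0.45,"y": 0,"z": -0.6,"spin": 0,"fingers": 5.0},
  ],
)

```text
time_s: 6.85
eef_pos: [0.6802, 0.1186, 0.0971]
eef_rot: [0.758, 0.652, 0.004, 0.0]
ft_force: [-1.3, 7.6, -3.0]
finger_gap: 0.69
grip_force: 30.0
```

>>> send_rows(
  deltas=[
    {"x": -0.5,"y": 0,"z": -0.5,"spin": 0,"fingers": 5.0},
    {"x": -0.5,"y": 0,"z": -0.5,"spin": 0,"fingers": 5.0},
  ],
)

```text
time_s: 7.05
eef_pos: [0.6788, 0.1076, 0.1068]
eef_rot: [0.758, 0.652, 0.003, 0.001]
ft_force: [-0.1, 5.8, -2.1]
finger_gap: 0.684
grip_force: 30.0
```

>>> send_rows(
  deltas=[
    {"x": -0.6,"y": 0,"z": -0.4,"spin": 0,"fingers": 5.0},
    {"x": -0.6,"y": 0,"z": -0.4,"spin": 0,"fingers": 5.0},
  ],
)

```text
time_s: 7.25
eef_pos: [0.6774, 0.0961, 0.1153]
eef_rot: [0.758, 0.652, 0.004, 0.001]
ft_force: [-0.4, 9.1, 0.1]
finger_gap: 0.687
grip_force: 30.0
```

Run:
```python
from h import *
s,p,a=tool(); print(s['time_s'],p,s['ft_force'])
print(proj('scene',p),proj('side',p))
save('scene','s3');save('side','d3')
u,v=proj('scene',p).astype(int);u2,v2=proj('side',p).astype(int)
mont([('s3',u-50,v-45),('d3',u2-50,v2-45)],'m4',w=100,h=90)
```

```text
7.25 [0.67742417 0.09613768 0.1152517 ] [-0.35938597  9.05576188  0.13945122]
[362.5 194.3] [344.6 164.4]
```

View pics/m4.png

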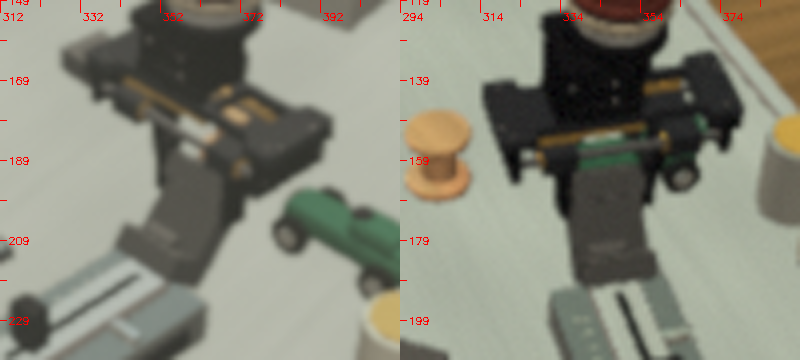

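Both views show the bridge tipped about 55° on the timer's end edge, (345,205) in scene, with the slider clear of it. Next I'll back off, lower it, and push its foot against the wall face.

>>> send_rows(
  deltas=[
    {"x": 2.1,"y": 0,"z": -0.2,"spin": 0,"fingers": 5.0},
    {"x": 2.3,"y": 0,"z": 0,"spin": 0,"fingers": 5.0},
    {"x": 0,"y": 0,"z": 1.4,"spin": 0,"fingers": 5.0},
    {"x": 0,"y": 0,"z": 1.2,"spin": 0,"fingers": 5.0},
    {"x": 0,"y": 0,"z": 0,"spin": 0,"fingers": 5.0},
  ],
)

```text
time_s: 7.85
eef_pos: [0.6803, 0.1364, 0.0845]
eef_rot: [0.759, 0.652, -0.002, -0.001]
ft_force: [-0.7, 0.4, -4.0]
finger_gap: 0.686
grip_force: 30.0
```

>>> send_rows(
  deltas=[
    {"x": -0.8,"y": 0,"z": -0.1,"spin": 0,"fingers": 5.0},
    {"x": -0.7,"y": 0,"z": -0.2,"spin": 0,"fingers": 5.0},
    {"x": -0.7,"y": 0,"z": -0.2,"spin": 0,"fingers": 5.0},
  ],
)

```text
time_s: 8.15
eef_pos: [0.679, 0.121, 0.0945]
eef_rot: [0.759, 0.651, 0.004, -0.003]
ft_force: [-4.2, 25.4, 9.5]
finger_gap: 0.687
grip_force: 30.0
```

>>> send_rows(
  deltas=[
    {"x": -0.7,"y": 0,"z": -0.1,"spin": 0,"fingers": 5.0},
    {"x": -0.7,"y": 0,"z": -0.1,"spin": 0,"fingers": 5.0},
    {"x": -0.7,"y": 0,"z": 0,"spin": 0,"fingers": 5.0},
  ],
)

```text
time_s: 8.45
eef_pos: [0.6778, 0.0973, 0.0975]
eef_rot: [0.758, 0.652, 0.004, 0.0]
ft_force: [0.4, 8.5, 2.3]
finger_gap: 0.688
grip_force: 30.0
```

>>> send_rows(
  deltas=[
    {"x": -0.8,"y": 0,"z": 0.1,"spin": 0,"fingers": 5.0},
    {"x": -0.8,"y": 0,"z": 0.1,"spin": 0,"fingers": 5.0},
    {"x": -0.8,"y": 0,"z": 0.1,"spin": 0,"fingers": 5.0},
  ],
)

```text
time_s: 8.75
eef_pos: [0.6737, 0.0724, 0.0935]
eef_rot: [0.759, 0.652, 0.003, 0.0]
ft_force: [0.8, 7.4, 1.9]
finger_gap: 0.683
grip_force: 30.0
```

>>> send_rows(
  deltas=[
    {"x": -0.8,"y": 0,"z": 0,"spin": 0,"fingers": 5.0},
    {"x": -0.8,"y": 0,"z": 0,"spin": 0,"fingers": 5.0},
  ],
)

```text
time_s: 8.95
eef_pos: [0.6711, 0.0558, 0.093]
eef_rot: [0.759, 0.652, 0.003, 0.001]
ft_force: [2.8, 6.7, -2.8]
finger_gap: 0.688
grip_force: 30.0
```

>>> send_rows(
  deltas=[
    {"x": -0.6,"y": 0,"z": 0,"spin": 0,"fingers": 5.0},
    {"x": 0,"y": 0,"z": 0,"spin": 0,"fingers": 5.0},
  ],
)

```text
time_s: 9.15
eef_pos: [0.67, 0.0493, 0.0922]
eef_rot: [0.759, 0.651, 0.002, 0.001]
ft_force: [3.4, 4.9, -3.3]
finger_gap: 0.684
grip_force: 30.0
```

>>> send_rows(
  deltas=[
    {"x": -0.9,"y": 0,"z": 0,"spin": 0,"fingers": 5.0},
    {"x": 0,"y": 0,"z": -1.5,"spin": 0,"fingers": 5.0},
    {"x": 0,"y": 0,"z": -3.0,"spin": 0,"fingers": 5.0},
    {"x": 0,"y": 0,"z": -3.0,"spin": 0,"fingers": 5.0},
  ],
)

```text
time_s: 9.55
eef_pos: [0.6666, 0.0392, 0.1664]
eef_rot: [0.759, 0.651, -0.001, -0.0]
ft_force: [-0.4, -0.1, -4.1]
finger_gap: 0.685
grip_force: 30.0
```

Run:
```python
from h import *
s,p,a=tool(); print(s['time_s'],p,a,s['ft_force'])
q=plan(.585,.165,.15,-.1503,f=5.0); plan(.585,.165,.10,-.1503,f=5.0,start=q)
```

```text
9.55 [0.66656797 0.03919479 0.16644682] -0.15202724831433126 [-0.38458203 -0.08340649 -4.05986411]
[{"x": 2.8, "y": -2.49, "z": 0.41, "spin": -0.0, "fingers": 5.0}, {"x": 2.8, "y": -2.49, "z": 0.41, "spin": -0.0, "fingers": 5.0}, {"x": 2.8, "y": -2.49, "z": 0.41, "spin": -0.0, "fingers": 5.0}, {"x": 2.8, "y": -2.49, "z": 0.41, "spin": -0.0, "fingers": 5.0}]
[{"x": 0.0, "y": 0.0, "z": 2.5, "spin": -0.0, "fingers": 5.0}, {"x": 0.0, "y": 0.0, "z": 2.5, "spin": -0.0, "fingers": 5.0}]
```

>>> send_rows(
  deltas=[
    {"x": 2.8,"y": -2.5,"z": 0.4,"spin": 0,"fingers": 5.0},
    {"x": 2.8,"y": -2.5,"z": 0.4,"spin": 0,"fingers": 5.0},
    {"x": 2.8,"y": -2.5,"z": 0.4,"spin": 0,"fingers": 5.0},
    {"x": 2.8,"y": -2.5,"z": 0.4,"spin": 0,"fingers": 5.0},
    {"x": 0,"y": 0,"z": 2.0,"spin": 0,"fingers": 5.0},
  ],
)

```text
time_s: 10.05
eef_pos: [0.5848, 0.1694, 0.1328]
eef_rot: [0.757, 0.653, 0.002, 0.001]
ft_force: [0.8, -0.2, -3.5]
finger_gap: 0.684
grip_force: 30.0
```

>>> send_rows(
  deltas=[
    {"x": 0,"y": 0,"z": 2.7,"spin": 0,"fingers": 5.0},
    {"x": 0,"y": 0,"z": 0.7,"spin": 0,"fingers": 5.0},
    {"x": 0,"y": 0,"z": 0.7,"spin": 0,"fingers": 5.0},
  ],
)

```text
time_s: 10.35
eef_pos: [0.5863, 0.164, 0.0905]
eef_rot: [0.759, 0.651, -0.0, 0.002]
ft_force: [-3.1, -7.2, 8.3]
finger_gap: 0.684
grip_force: 30.0
```

>>> send_rows(
  deltas=[
    {"x": 0,"y": 0,"z": 0.4,"spin": 0,"fingers": 5.0},
    {"x": -0.8,"y": 0,"z": 0.3,"spin": 0,"fingers": 5.0},
    {"x": -0.8,"y": 0,"z": 0.35,"spin": 0,"fingers": 5.0},
  ],
)

```text
time_s: 10.65
eef_pos: [0.5831, 0.1494, 0.0787]
eef_rot: [0.759, 0.652, 0.0, 0.0]
ft_force: [0.1, 0.0, -4.2]
finger_gap: 0.687
grip_force: 30.0
```

>>> send_rows(
  deltas=[
    {"x": -0.6,"y": 0,"z": 0.5,"spin": 0,"fingers": 5.0},
    {"x": -0.6,"y": 0,"z": 0.5,"spin": 0,"fingers": 5.0},
  ],
)

```text
time_s: 10.85
eef_pos: [0.5806, 0.1379, 0.0675]
eef_rot: [0.759, 0.652, -0.0, -0.0]
ft_force: [0.5, 0.7, -2.8]
finger_gap: 0.68
grip_force: 30.0
```

>>> send_rows(
  deltas=[
    {"x": -0.5,"y": 0,"z": 0.5,"spin": 0,"fingers": 5.0},
    {"x": -0.5,"y": 0,"z": 0.5,"spin": 0,"fingers": 5.0},
  ],
)

```text
time_s: 11.05
eef_pos: [0.5798, 0.1286, 0.0593]
eef_rot: [0.758, 0.652, 0.0, 0.0]
ft_force: [-5.2, -2.2, 12.0]
finger_gap: 0.685
grip_force: 30.0
```

>>> send_rows(
  deltas=[
    {"x": -0.4,"y": 0,"z": 0.6,"spin": 0,"fingers": 5.0},
    {"x": -0.3,"y": 0,"z": 0.5,"spin": 0,"fingers": 5.0},
  ],
)

```text
time_s: 11.25
eef_pos: [0.5792, 0.1201, 0.0493]
eef_rot: [0.758, 0.652, -0.0, 0.001]
ft_force: [-6.4, -10.5, 16.5]
finger_gap: 0.688
grip_force: 30.0
```

>>> send_rows(
  deltas=[
    {"x": -0.2,"y": 0,"z": 0.5,"spin": 0,"fingers": 5.0},
    {"x": -0.1,"y": 0,"z": 0.2,"spin": 0,"fingers": 5.0},
    {"x": 0,"y": 0,"z": 0,"spin": 0,"fingers": 5.0},
  ],
)

```text
time_s: 11.55
eef_pos: [0.5794, 0.1165, 0.0423]
eef_rot: [0.758, 0.652, -0.0, 0.002]
ft_force: [-3.8, -8.9, 12.6]
finger_gap: 0.69
grip_force: 30.0
```

>>> send_rows(
  deltas=[
    {"x": 0,"y": 0,"z": 0,"spin": 0,"fingers": 8.7},
    {"x": 0,"y": 0,"z": 0,"spin": 0,"fingers": 8.7},
    {"x": 0,"y": 0,"z": 0,"spin": 0,"fingers": 8.7},
    {"x": 0,"y": 0,"z": 0,"spin": 0,"fingers": 8.7},
  ],
)

```text
time_s: 11.95
eef_pos: [0.5777, 0.1193, 0.0398]
eef_rot: [0.758, 0.652, -0.0, -0.0]
ft_force: [0.5, 0.5, 0.1]
finger_gap: 0.948
grip_force: 0.0
```

>>> send_rows(
  deltas=[
    {"x": 0,"y": 0,"z": -4,"spin": 0,"fingers": 8.7},
    {"x": 0,"y": 0,"z": -4,"spin": 0,"fingers": 8.7},
    {"x": -3,"y": 0,"z": -4,"spin": 0,"fingers": 8.7},
    {"x": -4.5,"y": 0,"z": 0,"spin": 0,"fingers": 8.7},
    {"x": -4.5,"y": 0,"z": 0,"spin": 0,"fingers": 8.7},
  ],
)

```text
time_s: 12.45
eef_pos: [0.5608, -0.0002, 0.1622]
eef_rot: [0.758, 0.653, 0.001, 0.002]
ft_force: [0.4, -0.5, -0.9]
finger_gap: 0.997
grip_force: 0.0
```

Run:
```python
from h import *
s,p,a=tool(); print(s['time_s'],p,a,s['ft_force'])
for n in ('scene','side'):
    save(n,n+'4'); print(n,proj(n,[.58,.155,.03]))
P=eyes.camera_params('wrist'); import pickle; pickle.dump(P,open('w4.pkl','wb')); save('wrist','w4'); print(proj('wrist',[.58,.155,.03],P))
u,v=proj('scene',[.58,.155,.03]).astype(int); u2,v2=proj('side',[.58,.155,.03]).astype(int)
mont([('scene4',u-33,v-25),('side4',u2-33,v2-25)],'ma',s=6,w=66,h=50)
a=cv2.imread('pics/ma.png'); w=cv2.imread('pics/w4.png')[0:240,100:540]; b=np.zeros((300,792,3),np.uint8); b[:240,:440]=w
cv2.imwrite('pics/m5.png',np.vstack([a,b])); print(a.shape)
```

```text
12.45 [ 5.60822684e-01 -1.86154593e-04  1.62179922e-01] -0.14850143863700446 [ 0.4102832  -0.54649465 -0.93339725]
scene [347.4 194.9]
side [309.6 179.3]
[313.1 -13.7]
(300, 792, 3)
```

View pics/m5.png

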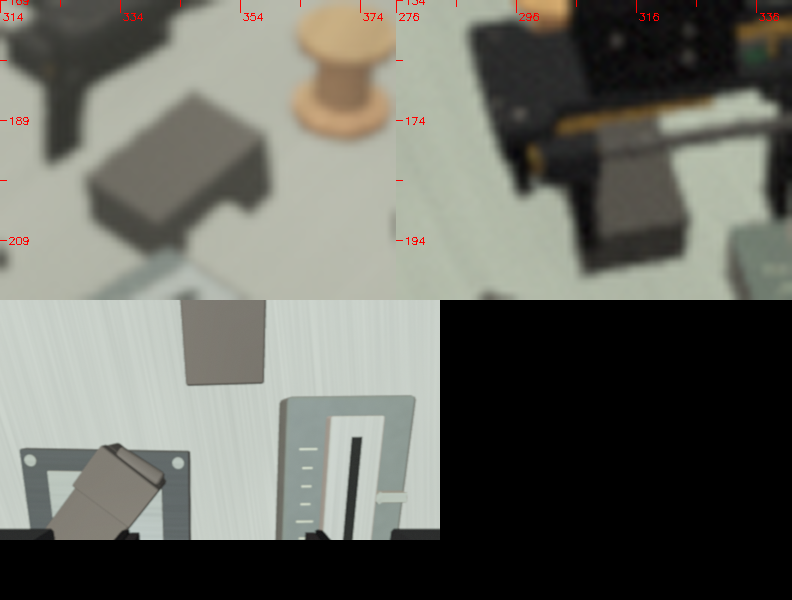

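The bridge now sits feet down: scene (350,197), wrist near edge (287,84)–(365,83). In the wrist view the pointer tip is at (476,197), and the slab step's corners are about (172,186) and (226,228). Next: refine the slab, bridge and pointer positions.

Run:
```python
from h import *
import pickle
P=pickle.load(open('w4.pkl','rb'))
A,Bp=at('wrist',287,84,.0374,P),at('wrist',365,83.5,.0374,P); print('bridge +x edge',A,Bp,np.linalg.norm(A-Bp),'mid',(A+Bp)/2,'angle',np.arctan2(*(Bp-A)[::-1]))
print('pointer tip',at('wrist',476,197,.045,P))
def tf(q,m):
    c,s=np.cos(q[2]),np.sin(q[2]); return [q[0]+(c*m[0]-s*m[1])/1e3,q[1]+(s*m[0]+c*m[1])/1e3]
for n,q,ms,z in (('slab',(.4517,-.0054,.7142),[(20,27,42),(20,-27,42),(60,27,42),(60,-27,42)],.015),('plate',(.4543,-.0044,-.1707),[(-75,55,12),(75,55,12)],0),('timer',(.6548,-.0361,-.1503),[(-50,100,40),(50,100,40)],0)):
    for m in ms: print(n,m,proj2(P,[*tf(q,m),z+m[2]/1e3]).round(1))
W=[('wrist',172,186,(20,27,42)),('wrist',226,228,(20,-27,42))]
print(fit(W,[.4517,-.0054,.7142],.015,{'wrist':P}))
print(fit([('wrist',120,150,(-75,55,12)),('wrist',290,152,(75,55,12))],[.4543,-.0044,-.17],0,{'wrist':P}))
print(fit([('wrist',383,97+2,(-50,100,40)),('wrist',515,97,(50,100,40))],[.655,-.036,-.15],0,{'wrist':P}))
# bridge in scene4: centroid-ish corners of top face
for u,v in ((346,184.5),(358.5,191.5),(340,206.5),(328.5,198.5)): print(at('scene',u,v,.045))
```

```text
bridge +x edge [0.5498 0.0909] [0.6083 0.0822] 0.05914338509081129 mid [0.57905 0.08655] angle -0.14763587252075236
pointer tip [ 0.6851 -0.0176]
slab (20, 27, 42) [169.1 189.3]
slab (20, -27, 42) [226.6 232.6]
slab (60, 27, 42) [199.2 148.9]
slab (60, -27, 42) [257.5 194.9]
plate (-75, 55, 12) [115.8 150.4]
plate (75, 55, 12) [287.3 153.3]
timer (-50, 100, 40) [383.   97.1]
timer (50, 100, 40) [514.8  96.6]
(array([ 0.4534, -0.0024,  0.7073]), [[-1.6, -0.8], [1.8, 1.1]])
(array([ 0.4577, -0.0043, -0.1648]), [[-0.8, 0.1], [0.8, -0.0]])
(array([ 0.6559, -0.0371, -0.1391]), [[0.1, 0.0], [-0.1, -0.0]])
[0.5525 0.1834]
[0.6092 0.1778]
[0.6089 0.0743]
[0.5538 0.0838]
```

Run:
```python
from h import *
q=plan(.5857,.130,.12,-.1476); q=plan(.5857,.130,.036,-.1476,start=q)
print(); q=plan(.5857,.130,.16,-.1476,start=q,f=5.0); q=plan(.4568,-.0002,.19,2.282,start=q,f=5.0)
```

```text
[{"x": 4.47, "y": 0.18, "z": 1.34, "spin": -0.002, "fingers": 8.7}, {"x": 4.47, "y": 0.2, "z": 1.34, "spin": -0.002, "fingers": 8.7}, {"x": 4.47, "y": 0.21, "z": 1.34, "spin": -0.002, "fingers": 8.7}]
[{"x": 0.0, "y": 0.0, "z": 4.2, "spin": -0.0, "fingers": 8.7}, {"x": 0.0, "y": 0.0, "z": 4.2, "spin": -0.0, "fingers": 8.7}]

[{"x": 0.0, "y": 0.0, "z": -4.13, "spin": -0.0, "fingers": 5.0}, {"x": 0.0, "y": 0.0, "z": -4.13, "spin": -0.0, "fingers": 5.0}, {"x": 0.0, "y": 0.0, "z": -4.13, "spin": -0.0, "fingers": 5.0}]
[{"x": -0.87, "y": -0.64, "z": -0.18, "spin": -0.143, "fingers": 5.0}, {"x": -0.77, "y": -0.75, "z": -0.18, "spin": -0.143, "fingers": 5.0}, {"x": -0.65, "y": -0.86, "z": -0.18, "spin": -0.143, "fingers": 5.0}, {"x": -0.53, "y": -0.94, "z": -0.18, "spin": -0.143, "fingers": 5.0}, {"x": -0.39, "y": -1.01, "z": -0.18, "spin": -0.143, "fingers": 5.0}]
[{"x": -0.24, "y": -1.05, "z": -0.18, "spin": -0.143, "fingers": 5.0}, {"x": -0.09, "y": -1.07, "z": -0.18, "spin": -0.143, "fingers": 5.0}, {"x": 0.07, "y": -1.08, "z": -0.18, "spin": -0.143, "fingers": 5.0}, {"x": 0.22, "y": -1.06, "z": -0.18, "spin": -0.143, "fingers": 5.0}, {"x": 0.37, "y": -1.01, "z": -0.18, "spin": -0.143, "fingers": 5.0}]
[{"x": 0.51, "y": -0.95, "z": -0.18, "spin": -0.143, "fingers": 5.0}, {"x": 0.64, "y": -0.87, "z": -0.18, "spin": -0.143, "fingers": 5.0}, {"x": 0.76, "y": -0.77, "z": -0.18, "spin": -0.143, "fingers": 5.0}, {"x": 0.86, "y": -0.65, "z": -0.18, "spin": -0.143, "fingers": 5.0}, {"x": 0.94, "y": -0.52, "z": -0.18, "spin": -0.143, "fingers": 5.0}]
[{"x": 1.01, "y": -0.38, "z": -0.18, "spin": -0.143, "fingers": 5.0}, {"x": 1.05, "y": -0.24, "z": -0.18, "spin": -0.143, "fingers": 5.0}]
```

>>> send_rows(
  deltas=[
    {"x": 4.5,"y": 0.2,"z": 1.3,"spin": 0,"fingers": 8.7},
    {"x": 4.5,"y": 0.2,"z": 1.3,"spin": 0,"fingers": 8.7},
    {"x": 4.5,"y": 0.2,"z": 1.3,"spin": 0,"fingers": 8.7},
    {"x": 0,"y": 0,"z": 3.3,"spin": 0,"fingers": 8.7},
    {"x": 0,"y": 0,"z": 3.0,"spin": 0,"fingers": 8.7},
  ],
)

```text
time_s: 13.1
eef_pos: [0.586, 0.1364, 0.057]
eef_rot: [0.757, 0.653, 0.001, 0.0]
ft_force: [-0.4, -0.4, 0.0]
finger_gap: 0.999
grip_force: 0.0
```

>>> send_rows(
  deltas=[
    {"x": 0,"y": 0,"z": 2.2,"spin": 0,"fingers": 8.7},
    {"x": 0,"y": 0,"z": 0,"spin": 0,"fingers": 8.7},
  ],
)

```text
time_s: 13.3
eef_pos: [0.5822, 0.1343, 0.0315]
eef_rot: [0.758, 0.652, -0.003, -0.003]
ft_force: [-0.4, 0.3, -0.6]
finger_gap: 0.999
grip_force: 0.0
```

>>> send_rows(
  deltas=[
    {"x": 0,"y": 0,"z": 0,"spin": 0,"fingers": 5.0},
    {"x": 0,"y": 0,"z": 0,"spin": 0,"fingers": 5.0},
    {"x": 0,"y": 0,"z": 0,"spin": 0,"fingers": 5.0},
    {"x": 0,"y": 0,"z": 0,"spin": 0,"fingers": 5.0},
    {"x": 0,"y": 0,"z": 0,"spin": 0,"fingers": 5.0},
  ],
)

```text
time_s: 13.8
eef_pos: [0.5861, 0.1332, 0.0371]
eef_rot: [0.758, 0.652, 0.0, -0.0]
ft_force: [-4.3, 1.0, 6.3]
finger_gap: 0.683
grip_force: 30.0
```

>>> send_rows(
  deltas=[
    {"x": 0,"y": 0,"z": 0,"spin": 0,"fingers": 5.0},
    {"x": 0,"y": 0,"z": 0,"spin": 0,"fingers": 5.0},
  ],
)

```text
time_s: 14.0
eef_pos: [0.5861, 0.1332, 0.0371]
eef_rot: [0.758, 0.652, 0.0, -0.0]
ft_force: [-4.3, 1.4, 6.8]
finger_gap: 0.684
grip_force: 30.0
```

>>> send_rows(
  deltas=[
    {"x": 0,"y": 0,"z": -4,"spin": 0,"fingers": 5.0},
    {"x": 0,"y": 0,"z": -4.2,"spin": 0,"fingers": 5.0},
    {"x": 0,"y": 0,"z": -4.2,"spin": 0,"fingers": 5.0},
    {"x": -0.85,"y": -0.65,"z": -0.4,"spin": -0.143,"fingers": 5.0},
    {"x": -0.75,"y": -0.75,"z": -0.4,"spin": -0.143,"fingers": 5.0},
  ],
)

```text
time_s: 14.5
eef_pos: [0.5719, 0.1178, 0.1702]
eef_rot: [0.656, 0.755, 0.001, 0.002]
ft_force: [-1.2, -1.0, -2.6]
finger_gap: 0.686
grip_force: 30.0
```

>>> send_rows(
  deltas=[
    {"x": -0.65,"y": -0.85,"z": -0.4,"spin": -0.143,"fingers": 5.0},
    {"x": -0.55,"y": -0.95,"z": -0.4,"spin": -0.143,"fingers": 5.0},
    {"x": -0.4,"y": -1.0,"z": -0.4,"spin": -0.143,"fingers": 5.0},
    {"x": -0.25,"y": -1.05,"z": -0.4,"spin": -0.143,"fingers": 5.0},
    {"x": -0.1,"y": -1.05,"z": -0.4,"spin": -0.143,"fingers": 5.0},
  ],
)

```text
time_s: 15.0
eef_pos: [0.5328, 0.079, 0.1878]
eef_rot: [0.35, 0.937, -0.0, 0.0]
ft_force: [0.2, 0.4, -3.4]
finger_gap: 0.688
grip_force: 30.0
```

>>> send_rows(
  deltas=[
    {"x": 0.05,"y": -1.1,"z": 0,"spin": -0.143,"fingers": 5.0},
    {"x": 0.2,"y": -1.05,"z": 0,"spin": -0.143,"fingers": 5.0},
    {"x": 0.35,"y": -1.0,"z": 0,"spin": -0.143,"fingers": 5.0},
    {"x": 0.5,"y": -0.95,"z": 0,"spin": -0.143,"fingers": 5.0},
    {"x": 0.65,"y": -0.85,"z": 0,"spin": -0.143,"fingers": 5.0},
  ],
)

```text
time_s: 15.5
eef_pos: [0.4952, 0.0406, 0.1877]
eef_rot: [0.0, 1.0, -0.0, 0.0]
ft_force: [0.4, 0.2, -2.7]
finger_gap: 0.691
grip_force: 30.0
```

>>> send_rows(
  deltas=[
    {"x": 0.75,"y": -0.75,"z": 0,"spin": -0.143,"fingers": 5.0},
    {"x": 0.85,"y": -0.65,"z": 0,"spin": -0.143,"fingers": 5.0},
    {"x": 0.95,"y": -0.5,"z": 0,"spin": -0.143,"fingers": 5.0},
    {"x": 1.0,"y": -0.4,"z": 0,"spin": -0.143,"fingers": 5.0},
    {"x": 1.05,"y": -0.25,"z": 0,"spin": -0.143,"fingers": 5.0},
  ],
)

```text
time_s: 16.0
eef_pos: [0.4574, 0.0027, 0.1878]
eef_rot: [-0.35, 0.937, -0.0, 0.0]
ft_force: [-0.3, -1.0, -3.4]
finger_gap: 0.688
grip_force: 30.0
```

>>> send_rows(
  deltas=[
    {"x": 0,"y": 0,"z": 0,"spin": 0,"fingers": 5.0},
    {"x": 0,"y": 0,"z": 0,"spin": 0,"fingers": 5.0},
  ],
)

```text
time_s: 16.2
eef_pos: [0.4579, 0.0031, 0.188]
eef_rot: [-0.345, 0.939, -0.0, 0.0]
ft_force: [0.8, 0.6, -2.2]
finger_gap: 0.683
grip_force: 30.0
```

Run:
```python
from h import *
s,p,a=tool(); print(s['time_s'],p,a,s['ft_force'],s['joints'],s['grip_force'])
plan(.4545,-.0022,.13,2.282,f=5.0)
```

```text
16.2 [0.45793131 0.00312615 0.18802468] 2.2750707151516476 [ 0.76566599  0.62901124 -2.23514383] [-1.65787423e-01 -1.40526351e-01  2.00746555e+00  1.80144114e-04
  1.27396457e+00 -2.44091089e+00] 29.969803635030985
[{"x": 0.3, "y": -0.09, "z": 2.9, "spin": -0.003, "fingers": 5.0}, {"x": 0.3, "y": -0.09, "z": 2.9, "spin": -0.003, "fingers": 5.0}]
```

>>> send_rows(
  deltas=[
    {"x": 0.3,"y": -0.1,"z": 3.0,"spin": -0.004,"fingers": 5.0},
    {"x": 0.3,"y": -0.1,"z": 3.0,"spin": -0.004,"fingers": 5.0},
    {"x": 0,"y": 0,"z": 2.0,"spin": 0,"fingers": 5.0},
    {"x": 0,"y": 0,"z": 0,"spin": 0,"fingers": 5.0},
  ],
)

```text
time_s: 16.6
eef_pos: [0.4522, -0.0015, 0.1049]
eef_rot: [-0.35, 0.937, 0.002, -0.003]
ft_force: [-1.7, 0.4, -3.6]
finger_gap: 0.688
grip_force: 30.0
```

>>> send_rows(
  deltas=[
    {"x": 0,"y": 0,"z": 0.4,"spin": 0,"fingers": 5.0},
    {"x": 0,"y": 0,"z": 0,"spin": 0,"fingers": 5.0},
    {"x": 0,"y": 0,"z": 0,"spin": 0,"fingers": 5.0},
  ],
)

```text
time_s: 16.9
eef_pos: [0.4557, -0.0023, 0.1053]
eef_rot: [-0.351, 0.936, -0.001, 0.001]
ft_force: [0.5, -0.3, -3.2]
finger_gap: 0.688
grip_force: 30.0
```

>>> send_rows(
  deltas=[
    {"x": 0,"y": 0,"z": 0.4,"spin": 0,"fingers": 5.0},
    {"x": 0,"y": 0,"z": 0,"spin": 0,"fingers": 5.0},
  ],
)

```text
time_s: 17.1
eef_pos: [0.4546, -0.0022, 0.1001]
eef_rot: [-0.351, 0.936, -0.0, 0.0]
ft_force: [0.0, 0.5, -4.2]
finger_gap: 0.688
grip_force: 30.0
```

>>> send_rows(
  deltas=[
    {"x": 0,"y": 0,"z": 0.4,"spin": 0,"fingers": 5.0},
    {"x": 0,"y": 0,"z": 0,"spin": 0,"fingers": 5.0},
  ],
)

```text
time_s: 17.3
eef_pos: [0.4542, -0.0021, 0.0956]
eef_rot: [-0.351, 0.936, 0.0, -0.0]
ft_force: [-0.6, -0.3, -3.6]
finger_gap: 0.684
grip_force: 30.0
```

>>> send_rows(
  deltas=[
    {"x": 0,"y": 0,"z": 0.4,"spin": 0,"fingers": 5.0},
    {"x": 0,"y": 0,"z": 0,"spin": 0,"fingers": 5.0},
  ],
)

```text
time_s: 17.5
eef_pos: [0.4543, -0.0025, 0.0921]
eef_rot: [-0.351, 0.936, -0.0, -0.0]
ft_force: [-2.1, -1.3, 0.8]
finger_gap: 0.688
grip_force: 30.0
```

>>> send_rows(
  deltas=[
    {"x": 0,"y": 0,"z": 0.3,"spin": 0,"fingers": 5.0},
    {"x": 0,"y": 0,"z": 0,"spin": 0,"fingers": 5.0},
  ],
)

```text
time_s: 17.7
eef_pos: [0.4543, -0.0025, 0.0893]
eef_rot: [-0.351, 0.936, -0.0, -0.0]
ft_force: [-2.3, -1.6, 2.0]
finger_gap: 0.69
grip_force: 30.0
```

>>> send_rows(
  deltas=[
    {"x": 0,"y": 0,"z": 0.2,"spin": 0,"fingers": 5.0},
    {"x": 0,"y": 0,"z": 0,"spin": 0,"fingers": 5.0},
  ],
)

```text
time_s: 17.9
eef_pos: [0.4544, -0.0025, 0.0873]
eef_rot: [-0.351, 0.936, -0.0, -0.0]
ft_force: [-5.2, -1.5, 5.5]
finger_gap: 0.688
grip_force: 30.0
```

>>> send_rows(
  deltas=[
    {"x": 0,"y": 0,"z": 0.2,"spin": 0,"fingers": 5.0},
    {"x": 0,"y": 0,"z": 0,"spin": 0,"fingers": 5.0},
  ],
)

```text
time_s: 18.1
eef_pos: [0.4547, -0.0028, 0.086]
eef_rot: [-0.351, 0.936, -0.001, -0.0]
ft_force: [-6.1, -2.5, 10.2]
finger_gap: 0.686
grip_force: 30.0
```

>>> send_rows(
  deltas=[
    {"x": 0,"y": 0,"z": 0,"spin": 0,"fingers": 7.5},
    {"x": 0,"y": 0,"z": 0,"spin": 0,"fingers": 8.7},
    {"x": 0,"y": 0,"z": 0,"spin": 0,"fingers": 8.7},
    {"x": 0,"y": 0,"z": 0,"spin": 0,"fingers": 8.7},
  ],
)

```text
time_s: 18.5
eef_pos: [0.4547, -0.0021, 0.085]
eef_rot: [-0.351, 0.936, 0.0, 0.0]
ft_force: [-0.1, -0.2, 0.1]
finger_gap: 0.95
grip_force: 0.0
```

>>> send_rows(
  deltas=[
    {"x": 0,"y": 0,"z": -3,"spin": 0,"fingers": 8.7},
    {"x": 0,"y": 0,"z": -4,"spin": 0,"fingers": 8.7},
    {"x": 0,"y": 0,"z": -4,"spin": 0,"fingers": 8.7},
  ],
)

```text
time_s: 18.8
eef_pos: [0.4539, -0.002, 0.1957]
eef_rot: [-0.351, 0.936, 0.0, -0.001]
ft_force: [1.4, 0.2, 0.8]
finger_gap: 0.997
grip_force: 0.0
```

Run:
```python
from h import *
s,p,a=tool(); print(s['time_s'],p,a)
plan(.492,.283,.20,1.31)
```

```text
18.8 [ 0.45391052 -0.00200076  0.19566921] 2.2880415432735752
[{"x": -3.09, "y": 2.71, "z": -0.06, "spin": 0.14, "fingers": 8.7}, {"x": -2.68, "y": 3.11, "z": -0.06, "spin": 0.14, "fingers": 8.7}, {"x": -2.22, "y": 3.46, "z": -0.06, "spin": 0.14, "fingers": 8.7}, {"x": -1.72, "y": 3.73, "z": -0.06, "spin": 0.14, "fingers": 8.7}, {"x": -1.18, "y": 3.93, "z": -0.06, "spin": 0.14, "fingers": 8.7}]
[{"x": -0.62, "y": 4.06, "z": -0.06, "spin": 0.14, "fingers": 8.7}, {"x": -0.05, "y": 4.11, "z": -0.06, "spin": 0.14, "fingers": 8.7}]
```

>>> send_rows(
  deltas=[
    {"x": -3.1,"y": 2.7,"z": 0,"spin": 0.14,"fingers": 8.7},
    {"x": -2.7,"y": 3.1,"z": 0,"spin": 0.14,"fingers": 8.7},
    {"x": -2.2,"y": 3.45,"z": 0,"spin": 0.14,"fingers": 8.7},
    {"x": -1.7,"y": 3.75,"z": 0,"spin": 0.14,"fingers": 8.7},
    {"x": -1.2,"y": 3.95,"z": 0,"spin": 0.14,"fingers": 8.7},
  ],
)

```text
time_s: 19.3
eef_pos: [0.4795, 0.1983, 0.1951]
eef_rot: [-0.015, 1.0, 0.0, 0.0]
ft_force: [0.6, -0.8, 0.9]
finger_gap: 0.998
grip_force: 0.0
```

>>> send_rows(
  deltas=[
    {"x": -0.6,"y": 4.05,"z": 0,"spin": 0.14,"fingers": 8.7},
    {"x": 0,"y": 4.1,"z": 0,"spin": 0.14,"fingers": 8.7},
    {"x": 0,"y": 0,"z": 0,"spin": 0,"fingers": 8.7},
    {"x": 0,"y": 0,"z": 0,"spin": 0,"fingers": 8.7},
  ],
)

```text
time_s: 19.7
eef_pos: [0.488, 0.2788, 0.1945]
eef_rot: [0.121, 0.993, -0.0, -0.0]
ft_force: [-0.4, -0.8, -0.0]
finger_gap: 1.002
grip_force: 0.0
```

Run:
```python
from h import *
import pickle
s,p,a=tool(); print(s['time_s'],p,a)
P=eyes.camera_params('wrist'); pickle.dump(P,open('w5.pkl','wb')); save('wrist','w5'); save('scene','scene5'); save('side','side5')
u,v=proj('scene',[.4545,-.002,.05]).astype(int); u2,v2=proj('side',[.4545,-.002,.05]).astype(int)
mont([('scene5',u-33,v-25),('side5',u2-33,v2-25)],'ma',s=6,w=66,h=50)
mont([('w5',120,0)],'mb',s=2,w=396,h=150)
a=cv2.imread('pics/ma.png'); b=cv2.imread('pics/mb.png'); print(a.shape,b.shape)
cv2.imwrite('pics/m6.png',np.vstack([a,b]))
q=(.4339,.2987,-.2601)
for m in ((-35,-25,26),(-35,25,26),(35,25,26),(35,-25,26),(20,18,52),(20,-18,52),(65,18,52),(65,-18,52)):
    c,si=np.cos(q[2]),np.sin(q[2]); print(m,proj2(P,[q[0]+(c*m[0]-si*m[1])/1e3,q[1]+(si*m[0]+c*m[1])/1e3,m[2]/1e3]).round(1))
```

```text
19.7 [0.4879976  0.27884823 0.19450188] 1.32909250584107
(300, 792, 3) (300, 792, 3)
(-35, -25, 26) [301.9  86. ]
(-35, 25, 26) [357.8  87.2]
(35, 25, 26) [354.4 165.2]
(35, -25, 26) [301.5 164.2]
(20, 18, 52) [349.8 152. ]
(20, -18, 52) [307.9 151.1]
(65, 18, 52) [347.7 202.7]
(65, -18, 52) [307.4 201.9]
```

View pics/m6.png

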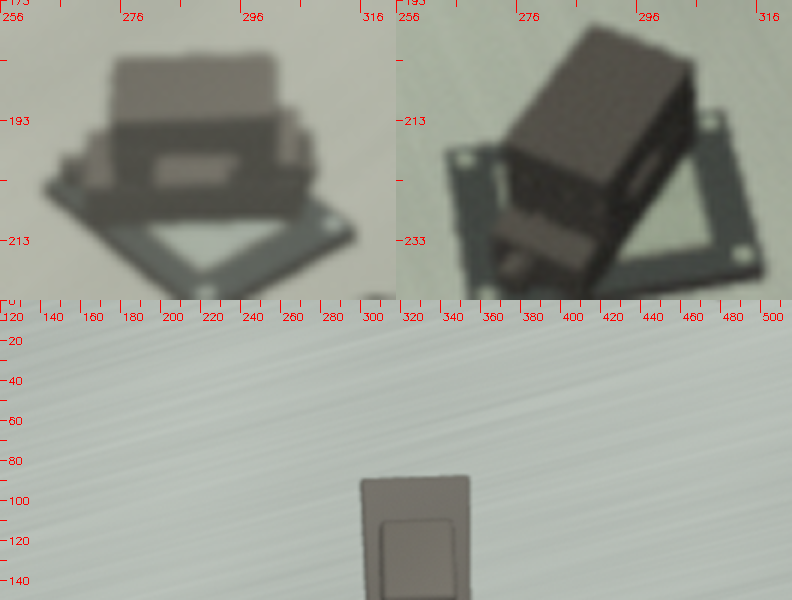

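The bridge sits level and centred on the slab: top face (275–301, 183–193) in scene, with the short foot on the step. In the wrist view the nosed casting's back corners are at (301,89.5) and (354,88).

Run:
```python
from h import *
import pickle
P=pickle.load(open('w5.pkl','rb'))
A,B=at('wrist',301,89.5,.026,P),at('wrist',354,88,.026,P); print(A,B,np.linalg.norm(A-B),np.arctan2(*(B-A)[::-1])-np.pi/2)
r=fit([('wrist',301,89.5,(-35,-25,26)),('wrist',354,88,(-35,25,26)),('wrist',303,150,(22,-25,26)),('wrist',355.5,150,(22,25,26))],[.434,.299,-.26],0,{'wrist':P}); print(r)
q=r[0]; x,y=q[0]+.012*np.cos(q[2]),q[1]+.012*np.sin(q[2]); print('grip',x,y)
s=plan(x,y,.10,q[2]+np.pi/2); plan(x,y,.026,q[2]+np.pi/2,start=s)
```

```text
[0.3963 0.282 ] [0.4063 0.3284] 0.047465355787142324 -0.2122704957160908
(array([ 0.4347,  0.2983, -0.2105]), [[-1.3, -0.9], [1.6, -1.2], [-0.5, 2.6], [0.4, 1.0]])
grip 0.44643511875029646 0.2957926133292928
[{"x": 1.51, "y": 0.27, "z": 3.16, "spin": -0.012, "fingers": 8.7}, {"x": 1.5, "y": 0.28, "z": 3.16, "spin": -0.012, "fingers": 8.7}, {"x": 1.5, "y": 0.3, "z": 3.16, "spin": -0.012, "fingers": 8.7}]
[{"x": 0.0, "y": 0.0, "z": 3.7, "spin": -0.0, "fingers": 8.7}, {"x": 0.0, "y": 0.0, "z": 3.7, "spin": -0.0, "fingers": 8.7}]
```

>>> send_rows(
  deltas=[
    {"x": 1.5,"y": 0.3,"z": 3.2,"spin": -0.012,"fingers": 8.7},
    {"x": 1.5,"y": 0.3,"z": 3.2,"spin": -0.012,"fingers": 8.7},
    {"x": 1.5,"y": 0.3,"z": 3.2,"spin": -0.012,"fingers": 8.7},
    {"x": 0,"y": 0,"z": 2.6,"spin": 0,"fingers": 8.7},
    {"x": 0,"y": 0,"z": 2.4,"spin": 0,"fingers": 8.7},
  ],
)

```text
time_s: 20.35
eef_pos: [0.4462, 0.296, 0.0479]
eef_rot: [0.105, 0.995, -0.0, -0.0]
ft_force: [-1.3, 0.3, -0.7]
finger_gap: 1.0
grip_force: 0.0
```

>>> send_rows(
  deltas=[
    {"x": 0,"y": 0,"z": 2.2,"spin": 0,"fingers": 8.7},
    {"x": 0,"y": 0,"z": 0,"spin": 0,"fingers": 8.7},
    {"x": 0,"y": 0,"z": 0,"spin": 0,"fingers": 4.0},
    {"x": 0,"y": 0,"z": 0,"spin": 0,"fingers": 4.0},
    {"x": 0,"y": 0,"z": 0,"spin": 0,"fingers": 4.0},
  ],
)

```text
time_s: 20.85
eef_pos: [0.448, 0.2975, 0.0287]
eef_rot: [0.104, 0.995, 0.001, 0.001]
ft_force: [0.3, -0.6, -0.3]
finger_gap: 0.813
grip_force: 0.0
```

>>> send_rows(
  deltas=[
    {"x": 0,"y": 0,"z": 0,"spin": 0,"fingers": 4.0},
    {"x": 0,"y": 0,"z": 0,"spin": 0,"fingers": 4.0},
    {"x": 0,"y": 0,"z": 0,"spin": 0,"fingers": 4.0},
    {"x": 0,"y": 0,"z": 0,"spin": 0,"fingers": 4.0},
  ],
)

```text
time_s: 21.25
eef_pos: [0.4469, 0.2969, 0.0276]
eef_rot: [0.104, 0.995, -0.0, 0.0]
ft_force: [-0.8, -3.9, 5.6]
finger_gap: 0.573
grip_force: 30.0
```

Run:
```python
from h import *
c=[at('scene',u,v,.095) for u,v in ((275.2,182.5),(301.8,182),(302.7,193),(274.3,193.5))]; print(c,np.mean(c,0))
c2=[at('side',256+(x-396)/6,193+y/6,.095) for x,y in ((592,25),(693,62),(604,187),(505,140))]; print(c2,np.mean(c2,0))
s=plan(.4469,.2969,.17,1.358,f=4.0); plan(.4615,.004,.20,2.283,f=4.0,start=s)
```

```text
[array([ 0.4028, -0.0097]), array([0.4695, 0.0475]), array([0.5108, 0.0042]), array([ 0.4417, -0.0548])] [ 0.4562 -0.0032]
[array([0.4685, 0.0436]), array([0.5068, 0.0016]), array([ 0.4391, -0.0577]), array([ 0.4046, -0.0128])] [ 0.45475  -0.006325]
[{"x": 0.0, "y": -0.0, "z": -4.75, "spin": 0.001, "fingers": 4.0}, {"x": 0.0, "y": -0.0, "z": -4.75, "spin": 0.001, "fingers": 4.0}, {"x": 0.0, "y": -0.0, "z": -4.75, "spin": 0.001, "fingers": 4.0}]
[{"x": -1.09, "y": -4.05, "z": -0.43, "spin": -0.132, "fingers": 4.0}, {"x": -0.55, "y": -4.15, "z": -0.43, "spin": -0.132, "fingers": 4.0}, {"x": 0.01, "y": -4.19, "z": -0.43, "spin": -0.132, "fingers": 4.0}, {"x": 0.56, "y": -4.15, "z": -0.43, "spin": -0.132, "fingers": 4.0}, {"x": 1.1, "y": -4.04, "z": -0.43, "spin": -0.132, "fingers": 4.0}]
[{"x": 1.62, "y": -3.86, "z": -0.43, "spin": -0.132, "fingers": 4.0}, {"x": 2.12, "y": -3.61, "z": -0.43, "spin": -0.132, "fingers": 4.0}]
```

>>> send_rows(
  deltas=[
    {"x": 0,"y": 0,"z": -4.5,"spin": 0,"fingers": 4.0},
    {"x": 0,"y": 0,"z": -4.9,"spin": 0,"fingers": 4.0},
    {"x": 0,"y": 0,"z": -4.9,"spin": 0,"fingers": 4.0},
    {"x": -1.1,"y": -4.1,"z": -0.4,"spin": -0.132,"fingers": 4.0},
    {"x": -0.55,"y": -4.2,"z": -0.4,"spin": -0.132,"fingers": 4.0},
  ],
)

```text
time_s: 21.75
eef_pos: [0.4518, 0.2128, 0.1798]
eef_rot: [-0.032, 0.999, 0.001, 0.002]
ft_force: [-0.1, -1.5, -3.6]
finger_gap: 0.572
grip_force: 30.0
```

>>> send_rows(
  deltas=[
    {"x": 0,"y": -4.2,"z": -0.4,"spin": -0.132,"fingers": 4.0},
    {"x": 0.55,"y": -4.2,"z": -0.4,"spin": -0.132,"fingers": 4.0},
    {"x": 1.1,"y": -4.1,"z": -0.4,"spin": -0.132,"fingers": 4.0},
    {"x": 1.6,"y": -3.9,"z": 0,"spin": -0.132,"fingers": 4.0},
    {"x": 2.1,"y": -3.6,"z": 0,"spin": -0.132,"fingers": 4.0},
  ],
)

```text
time_s: 22.25
eef_pos: [0.4623, 0.003, 0.1895]
eef_rot: [-0.349, 0.937, 0.0, -0.0]
ft_force: [0.1, 0.5, -3.6]
finger_gap: 0.567
grip_force: 30.0
```

>>> send_rows(
  deltas=[
    {"x": 0,"y": 0,"z": 0,"spin": 0,"fingers": 4.0},
    {"x": 0,"y": 0,"z": 0,"spin": 0,"fingers": 4.0},
  ],
)

```text
time_s: 22.45
eef_pos: [0.4623, 0.0038, 0.1893]
eef_rot: [-0.345, 0.939, 0.001, -0.0]
ft_force: [-0.2, 0.5, -3.4]
finger_gap: 0.568
grip_force: 30.0
```

Run:
```python
from h import *
s,p,a=tool(); print(s['time_s'],p,a,s['ft_force'],s['joints'][5])
plan(.4605,.0005,.15,2.283,f=4.0,step=3)
```

```text
22.45 [0.46234222 0.00377698 0.18928608] 2.2748467210290295 [-0.20294503  0.53001558 -3.41385401] -2.4383182282689897
[{"x": 0.18, "y": -0.07, "z": 1.96, "spin": -0.004, "fingers": 4.0}, {"x": 0.18, "y": -0.06, "z": 1.96, "spin": -0.004, "fingers": 4.0}]
```

>>> send_rows(
  deltas=[
    {"x": 0.2,"y": -0.1,"z": 2.5,"spin": -0.004,"fingers": 4.0},
    {"x": 0.2,"y": -0.05,"z": 2.0,"spin": -0.004,"fingers": 4.0},
    {"x": 0,"y": 0,"z": 1.3,"spin": 0,"fingers": 4.0},
    {"x": 0,"y": 0,"z": 0,"spin": 0,"fingers": 4.0},
    {"x": 0,"y": 0,"z": 0,"spin": 0,"fingers": 4.0},
  ],
)

```text
time_s: 22.95
eef_pos: [0.4609, 0.0013, 0.1321]
eef_rot: [-0.351, 0.936, 0.0, -0.0]
ft_force: [0.2, 0.4, -2.8]
finger_gap: 0.571
grip_force: 30.0
```

>>> send_rows(
  deltas=[
    {"x": 0,"y": 0,"z": 0.3,"spin": 0,"fingers": 4.0},
    {"x": 0,"y": 0,"z": 0,"spin": 0,"fingers": 4.0},
    {"x": 0,"y": 0,"z": 0,"spin": 0,"fingers": 4.0},
  ],
)

```text
time_s: 23.25
eef_pos: [0.4611, 0.0005, 0.1295]
eef_rot: [-0.351, 0.937, -0.0, 0.0]
ft_force: [0.5, 0.2, -2.6]
finger_gap: 0.574
grip_force: 30.0
```

>>> send_rows(
  deltas=[
    {"x": 0,"y": 0,"z": 0.4,"spin": 0,"fingers": 4.0},
    {"x": 0,"y": 0,"z": 0,"spin": 0,"fingers": 4.0},
  ],
)

```text
time_s: 23.45
eef_pos: [0.4605, 0.0005, 0.1246]
eef_rot: [-0.351, 0.937, 0.0, -0.0]
ft_force: [-0.3, 0.5, -2.3]
finger_gap: 0.573
grip_force: 30.0
```

>>> send_rows(
  deltas=[
    {"x": 0,"y": 0,"z": 0.2,"spin": 0,"fingers": 4.0},
    {"x": 0,"y": 0,"z": 0,"spin": 0,"fingers": 4.0},
  ],
)

```text
time_s: 23.65
eef_pos: [0.4606, 0.0005, 0.1227]
eef_rot: [-0.351, 0.937, 0.0, -0.0]
ft_force: [-1.0, 0.7, -3.4]
finger_gap: 0.568
grip_force: 30.0
```

>>> send_rows(
  deltas=[
    {"x": 0,"y": 0,"z": 0.1,"spin": 0,"fingers": 4.0},
    {"x": 0,"y": 0,"z": 0,"spin": 0,"fingers": 4.0},
  ],
)

```text
time_s: 23.85
eef_pos: [0.4608, 0.0004, 0.1226]
eef_rot: [-0.351, 0.937, -0.0, -0.0]
ft_force: [-3.9, -0.1, 3.0]
finger_gap: 0.575
grip_force: 30.0
```

>>> send_rows(
  deltas=[
    {"x": 0,"y": 0,"z": 0,"spin": 0,"fingers": 7.0},
    {"x": 0,"y": 0,"z": 0,"spin": 0,"fingers": 8.7},
    {"x": 0,"y": 0,"z": 0,"spin": 0,"fingers": 8.7},
    {"x": 0,"y": 0,"z": 0,"spin": 0,"fingers": 8.7},
  ],
)

```text
time_s: 24.25
eef_pos: [0.4609, 0.0005, 0.122]
eef_rot: [-0.351, 0.937, -0.0, 0.0]
ft_force: [0.2, -0.6, -0.4]
finger_gap: 0.855
grip_force: 0.0
```

>>> send_rows(
  deltas=[
    {"x": 0,"y": 0,"z": -3,"spin": 0,"fingers": 8.7},
    {"x": 0,"y": 0,"z": -4,"spin": 0,"fingers": 8.7},
    {"x": 0,"y": 0,"z": -4,"spin": 0,"fingers": 8.7},
  ],
)

```text
time_s: 24.55
eef_pos: [0.4602, 0.0006, 0.2327]
eef_rot: [-0.351, 0.937, 0.0, -0.001]
ft_force: [0.5, -0.4, 0.7]
finger_gap: 0.992
grip_force: 0.0
```

Run:
```python
from h import *
s,p,a=tool(); print(s['time_s'],p,a)
def tfr(x,y,q=(.6555,-.0368,-.145)):
    c,si=np.cos(q[2]),np.sin(q[2]); d=np.array([x,y])-q[:2]; return (c*d[0]+si*d[1]).round(4),(-si*d[0]+c*d[1]).round(4)
save('scene','scene6');save('side','side6')
print(tfr(.6851,-.0176), tfr(*at('scene',319,224.5,.0945)), tfr(*at('side',360.5,208,.0945)))
plan(.69,-.07,.25,-.145)
for n in('scene','side'): print(proj(n,[.456,-.003,.09]),proj(n,[.66,-.03,.06]))
```

```text
24.55 [0.46017    0.00060388 0.23270932] 2.2871452396423932
(np.float64(0.0265), np.float64(0.0233)) (np.float64(-0.0025), np.float64(-0.044)) (np.float64(0.0014), np.float64(-0.0381))
[{"x": -0.73, "y": -1.18, "z": -0.07, "spin": 0.143, "fingers": 8.7}, {"x": -0.89, "y": -1.07, "z": -0.07, "spin": 0.143, "fingers": 8.7}, {"x": -1.04, "y": -0.93, "z": -0.07, "spin": 0.143, "fingers": 8.7}, {"x": -1.16, "y": -0.77, "z": -0.07, "spin": 0.143, "fingers": 8.7}, {"x": -1.25, "y": -0.6, "z": -0.07, "spin": 0.143, "fingers": 8.7}]
[{"x": -1.33, "y": -0.41, "z": -0.07, "spin": 0.143, "fingers": 8.7}, {"x": -1.37, "y": -0.22, "z": -0.07, "spin": 0.143, "fingers": 8.7}, {"x": -1.39, "y": -0.02, "z": -0.07, "spin": 0.143, "fingers": 8.7}, {"x": -1.38, "y": 0.18, "z": -0.07, "spin": 0.143, "fingers": 8.7}, {"x": -1.34, "y": 0.37, "z": -0.07, "spin": 0.143, "fingers": 8.7}]
[{"x": -1.27, "y": 0.56, "z": -0.07, "spin": 0.143, "fingers": 8.7}, {"x": -1.18, "y": 0.73, "z": -0.07, "spin": 0.143, "fingers": 8.7}, {"x": -1.06, "y": 0.9, "z": -0.07, "spin": 0.143, "fingers": 8.7}, {"x": -0.92, "y": 1.04, "z": -0.07, "spin": 0.143, "fingers": 8.7}, {"x": -0.77, "y": 1.16, "z": -0.07, "spin": 0.143, "fingers": 8.7}]
[{"x": -0.59, "y": 1.26, "z": -0.07, "spin": 0.143, "fingers": 8.7}, {"x": -0.41, "y": 1.33, "z": -0.07, "spin": 0.143, "fingers": 8.7}]
[288.6 188.8] [332.9 226.3]
[289.9 210.2] [355.5 204.6]
```

Run:
```python
from h import *
q=(.6555,-.0368,-.145); c,s=np.cos(q[2]),np.sin(q[2])
w=lambda x,y:(q[0]+c*x-s*y,q[1]+s*x+c*y)
f=w(-.0005,-.041); g=w(-.0005,.0233); print(f,g)
r=plan(*f,.20,1.426); r=plan(*f,.084,1.426,start=r)
```

```text
(np.float64(0.6490810574289322), np.float64(-0.07729749592591292)) (np.float64(0.658371920659319), np.float64(-0.013672266178317936))
[{"x": -1.48, "y": -2.99, "z": 0.64, "spin": 0.144, "fingers": 8.7}, {"x": -1.89, "y": -2.75, "z": 0.64, "spin": 0.144, "fingers": 8.7}, {"x": -2.26, "y": -2.45, "z": 0.64, "spin": 0.144, "fingers": 8.7}, {"x": -2.59, "y": -2.1, "z": 0.64, "spin": 0.144, "fingers": 8.7}, {"x": -2.87, "y": -1.71, "z": 0.64, "spin": 0.144, "fingers": 8.7}]
[{"x": -3.08, "y": -1.28, "z": 0.64, "spin": 0.144, "fingers": 8.7}]
[{"x": 0.0, "y": 0.0, "z": 3.87, "spin": -0.0, "fingers": 8.7}, {"x": 0.0, "y": 0.0, "z": 3.87, "spin": -0.0, "fingers": 8.7}, {"x": 0.0, "y": 0.0, "z": 3.87, "spin": -0.0, "fingers": 8.7}]
```

>>> send_rows(
  deltas=[
    {"x": -1.5,"y": -3.0,"z": 0,"spin": 0.144,"fingers": 8.7},
    {"x": -1.9,"y": -2.75,"z": 0,"spin": 0.144,"fingers": 8.7},
    {"x": -2.3,"y": -2.45,"z": 0,"spin": 0.144,"fingers": 8.7},
    {"x": -2.6,"y": -2.1,"z": 0.5,"spin": 0.144,"fingers": 8.7},
    {"x": -2.9,"y": -1.7,"z": 1,"spin": 0.144,"fingers": 8.7},
  ],
)

```text
time_s: 25.15
eef_pos: [0.6173, -0.0641, 0.2169]
eef_rot: [0.005, 1.0, -0.0, 0.001]
ft_force: [-0.5, 0.4, 0.2]
finger_gap: 0.998
grip_force: 0.0
```

>>> send_rows(
  deltas=[
    {"x": -3.1,"y": -1.3,"z": 2.0,"spin": 0.144,"fingers": 8.7},
    {"x": 0,"y": 0,"z": 3.5,"spin": 0,"fingers": 8.7},
    {"x": 0,"y": 0,"z": 3.5,"spin": 0,"fingers": 8.7},
    {"x": 0,"y": 0,"z": 0,"spin": 0,"fingers": 8.7},
    {"x": 0,"y": 0,"z": 0,"spin": 0,"fingers": 8.7},
  ],
)

```text
time_s: 25.65
eef_pos: [0.6459, -0.0764, 0.1262]
eef_rot: [0.074, 0.997, 0.0, -0.001]
ft_force: [-0.3, -0.0, 1.6]
finger_gap: 0.997
grip_force: 0.0
```

Run:
```python
from h import *
s,p,a=tool(); print(s['time_s'],p,a,s['ft_force'])
plan(.6491,-.0773,.084,1.426)
```

```text
25.65 [ 0.64591147 -0.07640765  0.12617288] 1.4231628514808425 [-0.34945033 -0.02646027  1.55218815]
[{"x": -0.33, "y": -0.04, "z": 4.22, "spin": -0.003, "fingers": 8.7}]
```

>>> send_rows(
  deltas=[
    {"x": -0.3,"y": 0,"z": 2.2,"spin": 0,"fingers": 8.7},
    {"x": 0,"y": 0,"z": 2.0,"spin": 0,"fingers": 8.7},
    {"x": 0,"y": 0,"z": 0,"spin": 0,"fingers": 8.7},
  ],
)

```text
time_s: 25.95
eef_pos: [0.6491, -0.0768, 0.0849]
eef_rot: [0.074, 0.997, 0.0, -0.001]
ft_force: [-0.8, 0.5, 0.2]
finger_gap: 1.004
grip_force: 0.0
```

>>> send_rows(
  deltas=[
    {"x": 0,"y": 0,"z": 0,"spin": 0,"fingers": 1.5},
    {"x": 0,"y": 0,"z": 0,"spin": 0,"fingers": 1.5},
    {"x": 0,"y": 0,"z": 0,"spin": 0,"fingers": 1.5},
    {"x": 0,"y": 0,"z": 0,"spin": 0,"fingers": 1.5},
    {"x": 0,"y": 0,"z": 0,"spin": 0,"fingers": 1.5},
  ],
)

```text
time_s: 26.45
eef_pos: [0.6499, -0.0771, 0.0856]
eef_rot: [0.074, 0.997, -0.0, 0.0]
ft_force: [-0.0, -0.5, 0.4]
finger_gap: 0.633
grip_force: 0.0
```

>>> send_rows(
  deltas=[
    {"x": 0,"y": 0,"z": 0,"spin": 0,"fingers": 1.5},
    {"x": 0,"y": 0,"z": 0,"spin": 0,"fingers": 1.5},
    {"x": 0,"y": 0,"z": 0,"spin": 0,"fingers": 1.5},
    {"x": 0,"y": 0,"z": 0,"spin": 0,"fingers": 1.5},
    {"x": 0,"y": 0,"z": 0,"spin": 0,"fingers": 1.5},
  ],
)

```text
time_s: 26.95
eef_pos: [0.6495, -0.0773, 0.0848]
eef_rot: [0.074, 0.997, -0.0, -0.0]
ft_force: [-0.4, -1.3, -0.0]
finger_gap: 0.23
grip_force: 30.0
```

Run:
```python
from h import *
s,p,a=tool(); print(s['time_s'],p,a,s['ft_force'],s['finger_gap'],s['grip_force'])
plan(.6584,-.0137,p[2],None,f=1.5,step=1.4)
```

```text
26.95 [ 0.64945409 -0.07729294  0.08484392] 1.4232101027058257 [-3.91144845e-01 -1.28144313e+00 -3.59153751e-05] 0.23045395184681963 29.99985591508448
[{"x": 0.01, "y": 1.28, "z": -0.0, "spin": 0.0, "fingers": 1.5}, {"x": 0.01, "y": 1.28, "z": -0.0, "spin": 0.0, "fingers": 1.5}, {"x": 0.01, "y": 1.28, "z": -0.0, "spin": 0.0, "fingers": 1.5}, {"x": 0.01, "y": 1.28, "z": -0.0, "spin": 0.0, "fingers": 1.5}, {"x": 0.01, "y": 1.28, "z": -0.0, "spin": 0.0, "fingers": 1.5}]
```

Run:
```python
from h import *
mont([('scene6',256,163),('side6',257,182),('w4',450,175),('scene6',305,205)],'m7',s=6,w=66,h=50)
```

```text
(no output)
```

View pics/m7.png

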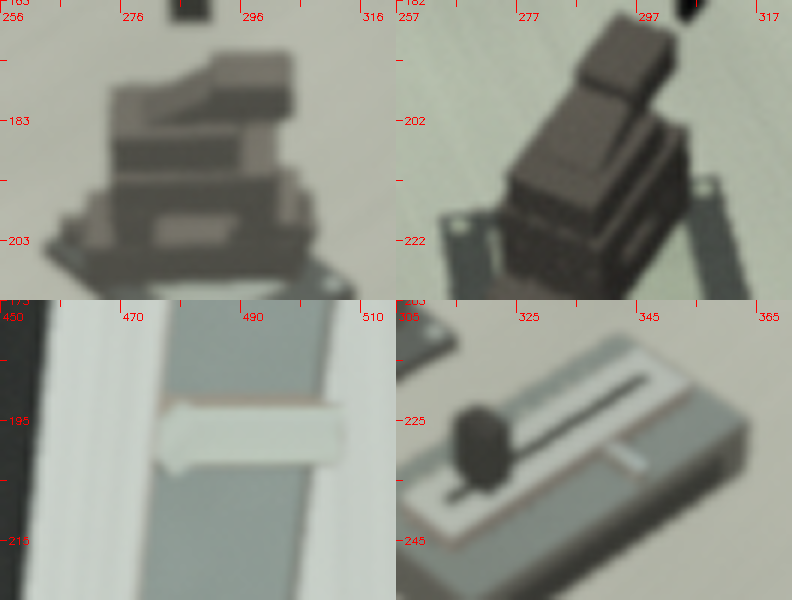

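The stack stands level in both views. The pointer in the wrist crop spans rows 192.5–202.5, so its middle is at row 197.5, close to my estimate. Sliding the grip now.

>>> send_rows(
  deltas=[
    {"x": 0,"y": 1.3,"z": 0,"spin": 0,"fingers": 1.5},
    {"x": 0,"y": 1.3,"z": 0,"spin": 0,"fingers": 1.5},
    {"x": 0,"y": 1.3,"z": 0,"spin": 0,"fingers": 1.5},
    {"x": 0,"y": 1.3,"z": 0,"spin": 0,"fingers": 1.5},
    {"x": 0,"y": 1.2,"z": 0,"spin": 0,"fingers": 1.5},
  ],
)

```text
time_s: 27.45
eef_pos: [0.6589, -0.012, 0.0849]
eef_rot: [0.073, 0.997, 0.0, -0.0]
ft_force: [-1.8, -2.6, 0.3]
finger_gap: 0.23
grip_force: 30.0
```

>>> send_rows(
  deltas=[
    {"x": 0,"y": 0,"z": 0,"spin": 0,"fingers": 1.5},
    {"x": 0,"y": 0,"z": 0,"spin": 0,"fingers": 1.5},
    {"x": 0,"y": 0,"z": 0,"spin": 0,"fingers": 1.5},
  ],
)

```text
time_s: 27.75
eef_pos: [0.6587, -0.0134, 0.0849]
eef_rot: [0.074, 0.997, 0.0, -0.0]
ft_force: [-2.7, 2.2, 1.5]
finger_gap: 0.223
grip_force: 30.0
```

Run:
```python
from h import *
import pickle
P=pickle.load(open('w4.pkl','rb'))
s,p,a=tool(); print(s['time_s'],p,a,s['ft_force'])
q=(.6555,-.0368,-.145)
f=lambda x,y:(-np.sin(q[2])*(x-q[0])+np.cos(q[2])*(y-q[1])).round(4)
print('grip',f(*p[:2]),'pointer',[f(*at('wrist',484,197.5,z,P)) for z in (.045,.05)], 'scene',[f(*at('scene',305+(x-396)/6,205+(y-300)/6,.05)) for x,y in ((612,448),(642,468))])
```

```text
27.75 [ 0.65872294 -0.0133669   0.08485094] 1.4233236727117735 [-2.72343893  2.21962157  1.4620987 ]
grip 0.0237 pointer [np.float64(0.0228), np.float64(0.0242)] scene [np.float64(0.0228), np.float64(0.0234)]
```

>>> send_rows(
  deltas=[
    {"x": 0,"y": 0,"z": 0,"spin": 0,"fingers": 6.0},
    {"x": 0,"y": 0,"z": 0,"spin": 0,"fingers": 6.0},
    {"x": 0,"y": 0,"z": 0,"spin": 0,"fingers": 6.0},
    {"x": 0,"y": 0,"z": 0,"spin": 0,"fingers": 6.0},
  ],
)

```text
time_s: 28.15
eef_pos: [0.6593, -0.0142, 0.0852]
eef_rot: [0.074, 0.997, -0.0, 0.0]
ft_force: [0.2, -0.4, 0.7]
finger_gap: 0.508
grip_force: 0.0
```

>>> send_rows(
  deltas=[
    {"x": 0,"y": 0,"z": -3,"spin": 0,"fingers": 6.0},
    {"x": 0,"y": 0,"z": -4,"spin": 0,"fingers": 6.0},
    {"x": 0,"y": 0,"z": -4,"spin": 0,"fingers": 6.0},
    {"x": 0,"y": 0,"z": 0,"spin": 0,"fingers": 6.0},
    {"x": 0,"y": 0,"z": 0,"spin": 0,"fingers": 6.0},
  ],
)

```text
time_s: 28.65
eef_pos: [0.66, -0.014, 0.1968]
eef_rot: [0.074, 0.997, -0.0, 0.002]
ft_force: [1.1, 0.3, -1.1]
finger_gap: 0.688
grip_force: 0.0
```

Run:
```python
from h import *
a=cv2.imread('pics/scene6.png').astype(int); b=save('scene','scene7')[:,:,::-1].astype(int)
print('stack change',np.abs(a-b)[165:215,262:312].mean(), np.argwhere(np.abs(a-b).max(2)[215:245,300:370]>60).mean(0))
# dark grip blob before/after -> top centre
for im in (a,b):
    m=(im.max(2)<60)[205:250,300:365]; print(np.argwhere(m).mean(0)+[205,300], m.sum())
print(proj('scene',[.6491,-.0773,.0745]),proj('scene',[.6587,-.0134,.0745]))
print(workorder.sign_off())
```

```text
stack change 8.3136 [ 9.65745856 26.45856354]
[236.09411765 331.76470588] 85
[230.24324324 339.98648649] 74
[320.2 229.4] [336.  219.7]
the job is handed in; nothing more can be done
None
```

The job is handed in: the bridge sits feet down on the slab with the nosed casting on top, both level in the camera views before the slide, and the slider grip measured within about 1 mm of the pointer; sign-off returned no verdict, and the check just before it (scene difference 8.3 at the stack) was not looked into.

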